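# Pack the microscope service tray

## Robot

A 6-joint arm with a two-finger parallel gripper is mounted at the origin on a cart in front of the work surface, level with it; the furniture and walls round the work are solid. World frame = base frame: x ahead of the robot, y to its left, z up, the work surface at z = 0. Lengths are in m, angles in rad, forces in N, time in s.
With the tool pointing down it reaches from about 0.225 to 0.875 m from the base axis. Payload 3.4 kg.
Tool frame: the origin (TCP) lies between the finger pads; the fingertips stand 19 mm ahead of it and the grasp point (between the pads) is the TCP; z points along the fingers, y is the line along which they close (so a half turn about z gives the same grasp; the last joint's range is limited). The gripper opens to 85 mm and grips with 20 to 120 N. Pads are 22 mm wide; open, the fingers measure 114 mm over their backs; the gripper's body (76 mm by 85 mm) begins 54 mm behind the grasp point. The pads swing forward as they close: fully open they stand 13 mm farther back than shut.
Start: joints at [-1.416, 0.276, 1.505, -0, 1.361, -0.121], TCP at [0.157, -0.553, 0.25] pointing down, gripper open.
Joint ranges: [-2.89, 2.89], [-0.75, 2.08], [0.22, 2.7], [-1.18, 4.32], [0.11, 2.71], [-2.7, 2.7]. Speed limits (rad/s): [2.57, 2.57, 3.14, 3.14, 3.14, 3.14].

## Interface

Orientations are given as a unit quaternion [w, x, y, z].
In Python, from rig import get_state, imaging, ticket gives the robot as it stands. The module is installed in compiled form; this text tells all that it offers.
- The arm moves only by the shell command python3 -m inch 'ROWS' [FORCE]. ROWS is JSON, a list of rows, each an object with "claw": the opening, from -1 (shut) to 1 (fully open); "travel": the shift along the world's x, y, z in units of 200 mm (1.0 is 200 mm), a list of three; "turn": the turn about the world's z in units of 180 degrees (1.0 is 180 degrees). A call has 1 to 5 rows; each row is the pose to reach, as a shift and turn from the pose commanded when the call began, turning the shorter way round; what a row does not reach only later rows make up. A row lasts 1/10 s, in which the tool goes at most 50 mm and 8.59 degrees, less where a joint would pass 70% of its speed; a pose out of reach is approached as far as the arm can. A call with a number of a shift or a turn outside -1 to 1 is refused whole. A call with a gripper value outside its range is refused whole. The fingers move at their own pace and stop on an object; FORCE is the grip in N (left out, the last holds). Time passes only in rows, so rows that repeat a pose let the fingers close. It gives the time, the measured TCP pose, the force, the opening and the grip force at its end, in the units of the state.
- get_state(): the state, without advancing time (a new reading comes with each control period).
- imaging.get_image(name): name is "scene" or "top" or "wrist"; returns the picture (480x640x3 uint8, red, green, blue); there is no depth.
- imaging.camera_params(name): a dict with "camera_matrix" (3x3 intrinsics, pixels), "cam_to_world" (4x4, takes a point from camera to world coordinates); the wrist camera has in their place "T_tool_cam" (4x4, takes a point from camera to tool coordinates, whose origin is the TCP and whose axes are the flange's). Camera axes: x right, y down, z forward; pixel columns grow to the right and rows downward; lengths in m; the calibration is good to about 2 mm. A picture is of the moment at which its call begins: read the wrist's pose just before it. camera_params takes no time and is no camera call.
- ticket.sign_off(): hands the job in; it is judged then, once.
The state is a dict: "clock": time; "qpos": joint angles; "qd": joint speeds; "effort": joint torques, N m; "position": TCP position; "ee_rot": TCP orientation; "contact_force": force on the tool from outside, world axes, zero at the start; "moment": the same for the moment, N m; "width": finger opening in m; "gripper_force": force on a finger pad.
Only numpy, scipy, OpenCV 4.12 (cv2) and the standard library are available. Lean on these libraries where they do the work, as an engineer would, in place of code of your own. Each camera call takes 0.05 s, during which the arm holds its last target. There are 200 camera calls.

## Task

Pack the carton of slides, the cranked metal bracket and the spare eyepiece into the small grey tray so that all three fit: the carton flat on the tray floor at one end, the bracket's foot flat on the tray floor at the other end with its arm reaching over the carton, and the eyepiece standing upright on the bracket's foot, between its two cheeks. Leave the oil bottle, the tally counter and the matchbox where they are.

Things in the scene. Friction and masses are not known exactly. Their poses are not given: they have to be found in the camera images.
- tray: Shallow open grey plastic tray fixed to the bench, outside 120 x 96 x 24 mm, walls and floor 4 mm thick, inside 112 x 88 x 20 mm. Origin: centre of its underside on the bench; x along the 120 mm side, y along the 96 mm side, z up. Both ends are alike; the parts may be packed either way round.
- tray_floor (a point): Centre of the tray's inner floor, 4 mm above the bench; axes as the tray's.
- rest: Grey sheet-metal rest fixed to the bench, base 120 x 112 mm, 69 mm high at the back, whose 112 mm wide top slopes 32 degrees down towards its front (-x), with a lip 12 mm high along the lower edge. The bracket lies on the slope against this lip. Origin: centre underneath; z up.
- bracket: Loose Z-shaped aluminium bracket, about 0.25 kg, 109 (x) x 82 (y) x 76 (z) mm. Origin: mid length and width, at the foot's underside; z up when standing. Foot: x -54.5 to -4.5 mm, 8 mm thick. Riser: 9 mm thick plate, x -13.5 to -4.5 mm. Arm: from the riser to x +54.5 mm, z 35 to 40 mm. Starts on the sloping rest: z at right angles to the slope (32 degrees off vertical), x level across it.
- bracket_lug (a point): Middle of the bracket's lifting lug, the riser's upper part over the arm: 9 mm thick (x), 40 mm wide (y), z 40 to 76 mm. This point: x -9, y 0, z 62 mm in the bracket's frame; axes as the bracket's. Grip the lug along the bracket's x.
- bracket_foot (a point): Point on top of the bracket's foot where the eyepiece stands: x -34, y 0, z 8 mm in the bracket's frame, axes as the bracket's; 20.5 mm from the riser and from the foot's end, midway between two low cheeks (inner faces at y -23 and +23 mm, 30 mm long, tops at z 21 mm).
- carton: Loose closed card carton of microscope slides, white with a coloured band, 56 (x) x 82 (y) x 30 (z) mm, about 0.2 kg. Origin: centre of its underside, z up. It fits the tray with its 56 mm side along the tray's length, and must stand close to the end wall, for the bracket's foot needs 50 mm of the length beside it.
- eyepiece: Loose black microscope eyepiece standing on its narrower end, largest diameter 33 mm in the upper part, the lowest 18 mm only 24 mm, 46 mm high, 0.06 kg. Origin: centre of its underside, z up.
- oil_bottle: Bystander: small brown dropper bottle, 29 mm diameter, 62 mm high; origin centre of its underside.
- tally: Bystander: round grey hand tally counter, 56 x 52 x 26 mm; origin centre of its underside.
- matchbox: Bystander: matchbox, 36 x 52 x 14 mm; origin centre of its underside.
Mind the look-alikes: they are no part of the job. Leave any blue or green look-alike of the carton alone.

How it is judged:
On the way, in this order (a step that is already met when the one before it is completed fails the run):
1. the carton lies flat on the tray floor (z of carton in the frame of tray_floor between -0.003 and 0.003 m and angle between carton's own z axis and vertical below 0.05 rad and horizontal distance between carton and tray_floor below 0.04 m), for 0.2 s.
2. the bracket stands home in the tray with its arm over the carton (z of carton in the frame of tray_floor between -0.003 and 0.003 m and angle between each of carton, bracket's own z axis and vertical below 0.05 rad and horizontal distance between bracket and tray_floor below 0.009 m and z of bracket in the frame of tray_floor between -0.003 and 0.003 m and angle between the x axis of bracket and the x axis of tray_floor, either way round below 0.1 rad and x of carton in the frame of bracket between 0.016 and 0.036 m and y of carton in the frame of bracket between -0.009 and 0.009 m), for 0.2 s.
At the end, for the whole second after the job is handed in: Carton flat on the tray floor (3 mm, 0.05 rad) under the arm; bracket's foot flat on the floor (3 mm, 0.05 rad), origin within 9 mm of the tray's middle, aligned within 0.1 rad, either way round; eyepiece upright (0.08 rad) on the foot within 9 mm along, 12 mm across of its point; all at rest (all of step 2 and x of eyepiece in the frame of bracket_foot between -0.009 and 0.009 m and y of eyepiece in the frame of bracket_foot between -0.012 and 0.012 m and z of eyepiece in the frame of bracket_foot between -0.003 and 0.003 m and angle between eyepiece's own z axis and vertical below 0.08 rad and linear speed of each of carton, bracket, eyepiece below 0.01 m/s); the robot touches nothing.
It fails at once if the oil bottle, tally counter or matchbox is moved more than 20 mm (distance of any of oil_bottle, tally, matchbox from where it was at the start of the episode above 0.02 m).
It also fails if it takes over 62 s, if anything falls off the work surface, if the arm or the gripper's body presses on something with over 40 N, if the wrist force passes 120 N, or if a joint passes its speed limit or range.

## Working session

There is one attempt and no reset: what is moved stays moved. The work goes in short steps, Python scripts to look and compute and a shell command to move; the robot and the scene stay as the last step left them, time stands still between calls to the robot, and variables do not carry over. Pictures are saved under pics/ and viewed, at most 10 in all, crops included, and the job is handed in when it is done.

```bash
mkdir -p pics
cat > h.py <<'E'
import numpy as np, cv2
from rig import get_state, imaging, ticket
from scipy.spatial.transform import Rotation as R
def grab(n,f):
    s=get_state(); im=imaging.get_image(n); cv2.imwrite('pics/'+f,im[:,:,::-1]); return s,im
def cam(n,s=None):
    p=imaging.camera_params(n); K=np.array(p['camera_matrix'])
    if n=='wrist':
        T=np.eye(4); q=s['ee_rot']; T[:3,:3]=R.from_quat([q[1],q[2],q[3],q[0]]).as_matrix(); T[:3,3]=s['position']
        return K,T@np.array(p['T_tool_cam'])
    return K,np.array(p['cam_to_world'])
def ray(KT,uv,z):
    K,T=KT; uv=np.atleast_2d(uv).astype(float)
    d=(T[:3,:3]@np.linalg.inv(K)@np.c_[uv,np.ones(len(uv))].T).T
    return T[:3,3]+d*((z-T[2,3])/d[:,2])[:,None]
def proj(KT,P):
    K,T=KT; P=np.atleast_2d(P); c=(P-T[:3,3])@T[:3,:3]; c=c@K.T; return c[:,:2]/c[:,2:]
E
python3 - <<'E'
from h import *
np.set_printoptions(precision=3,suppress=True)
grab('top','top0.png');grab('scene','scene0.png')
for n in('top','scene'): print(cam(n))
s=get_state();print(s); print(imaging.camera_params('wrist'))
E
```

```text
(array([[521.611,   0.   , 314.447],
       [  0.   , 521.611, 235.967],
       [  0.   ,   0.   ,   1.   ]]), array([[ 0.008, -0.987,  0.161,  0.407],
       [-1.   , -0.009, -0.001,  0.023],
       [ 0.002, -0.161, -0.987,  1.367],
       [ 0.   ,  0.   ,  0.   ,  1.   ]]))
(array([[548.312,   0.   , 325.729],
       [  0.   , 548.312, 246.3  ],
       [  0.   ,   0.   ,   1.   ]]), array([[ 0.673, -0.436,  0.598, -0.194],
       [-0.74 , -0.388,  0.55 , -0.715],
       [-0.008, -0.812, -0.583,  0.895],
       [ 0.   ,  0.   ,  0.   ,  1.   ]]))
{'clock': 0.1, 'qpos': array([-1.416,  0.277,  1.506, -0.   ,  1.361, -0.121]), 'qd': array([-0.002, -0.   , -0.003, -0.001,  0.001, -0.002]), 'effort': array([  0.002, -41.77 , -24.64 ,  -0.   ,   0.006,  -0.   ]), 'position': array([ 0.156, -0.553,  0.249]), 'ee_rot': array([-0.001,  0.991,  0.137, -0.   ]), 'contact_force': array([0.178, 1.567, 0.209]), 'moment': array([-0.031,  0.052, -0.025]), 'gripper_force': 0.0, 'width': 0.08513923119215532}
{'camera_matrix': array([[389.722,   0.   , 319.253],
       [  0.   , 389.722, 236.212],
       [  0.   ,   0.   ,   1.   ]]), 'T_tool_cam': array([[ 0.001, -0.964, -0.267,  0.068],
       [ 1.   ,  0.001, -0.   ,  0.   ],
       [ 0.   , -0.267,  0.964, -0.124],
       [ 0.   ,  0.   ,  0.   ,  1.   ]])}
```

View pics/top0.png

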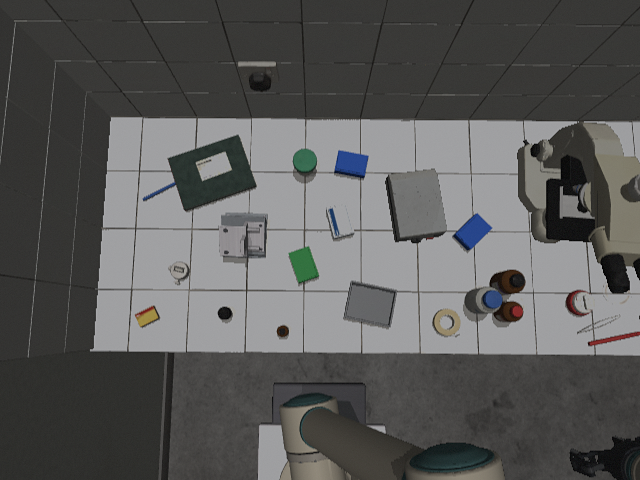

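View pics/scene0.png

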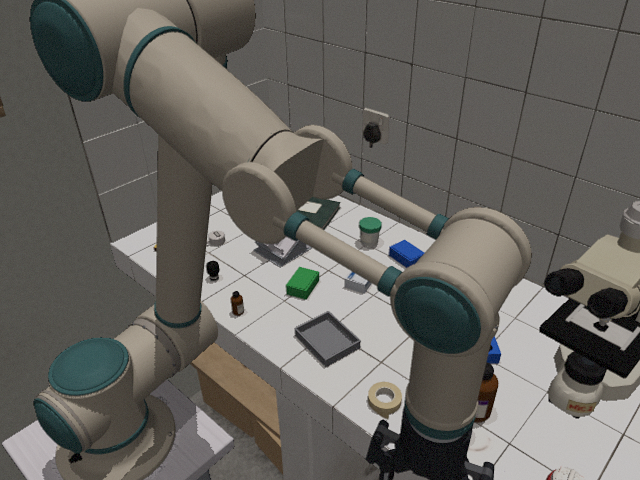

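Top view: carton (white with a blue band) at about (340,222), tray (371,304), bracket on its rest (243,236) and eyepiece (225,313). The bystanders are the bottle (283,331), tally (179,270) and matchbox (147,316).

Run:
```python
from h import *
np.set_printoptions(precision=4,suppress=True)
im=cv2.imread('pics/top0.png'); KT=cam('top')
a=cv2.resize(im[195:275,205:285],(400,400),interpolation=cv2.INTER_CUBIC)
b=cv2.resize(im[195:275,300:380],(400,400),interpolation=cv2.INTER_CUBIC)
cv2.imwrite('pics/crop0.png',np.hstack([a,b]))
g=cv2.cvtColor(im,cv2.COLOR_BGR2GRAY)
def big(mask,roi):
    x0,y0,x1,y1=roi; m=np.zeros_like(mask); m[y0:y1,x0:x1]=mask[y0:y1,x0:x1]
    c=max(cv2.findContours(m,0,1)[0],key=cv2.contourArea); return c[:,0,:]
def rect(c,z,n):
    P=ray(KT,c,z); r=cv2.minAreaRect((P[:,:2]*1000).astype(np.float32)); print(n,r, 'long-edge dirs', cv2.boxPoints(r).tolist())
dark=(g<170).astype(np.uint8)*255
rect(big(dark,(335,275,405,335)),.024,'tray')
c=big((g<90).astype(np.uint8)*255,(210,300,240,325)); rect(c,.046,'eyep')
hsv=cv2.cvtColor(im,cv2.COLOR_BGR2HSV)
bl=((hsv[:,:,1]>100)&(hsv[:,:,0]>95)&(hsv[:,:,0]<130)).astype(np.uint8)*255
rect(big(bl,(320,195,360,245)),.03,'band')
rect(big(dark,(210,205,275,265)),.03,'rest')
print(g[200:245:4,322:362:2])
```

```text
tray ((450.16436767578125, -121.74938201904297), (149.60052490234375, 178.92141723632812), 0.47408437728881836) long-edge dirs [[374.6264343261719, -32.910648345947266], [376.1069030761719, -211.82594299316406], [525.7022705078125, -210.58811950683594], [524.2218017578125, -31.672821044921875]]
eyep ((424.6308898925781, 243.73733520507812), (29.746912002563477, 35.3344841003418), 0.4812212288379669) long-edge dirs [[409.6095886230469, 261.279052734375], [409.9063415527344, 225.94578552246094], [439.6521911621094, 226.19561767578125], [439.3554382324219, 261.52886962890625]]
band ((663.9869384765625, -28.6807861328125), (68.12028503417969, 8.890369415283203), 14.566200256347656) long-edge dirs [[629.903564453125, -32.94455337524414], [632.1395263671875, -41.54916763305664], [698.0703125, -24.41701889038086], [695.8343505859375, -15.81240463256836]]
rest ((627.6144409179688, 210.263427734375), (155.41342163085938, 169.6136474609375), 0.5095700025558472) long-edge dirs [[549.1566162109375, 294.37579345703125], [550.6650390625, 124.76887512207031], [706.072265625, 126.15106201171875], [7
[... 359 characters left out ...]
 161 161
  163  67]
 [160 161 102 125 112  51  79 162 162 160 160 161 162 151 161 159 160 160
  163  68]
 [161 160 164  72 167  55  53 161 161 160 161 161 160 159 162 160 160 160
  162  84]
 [161 160 162 164 117 125  52  69 163 161 162 161 162 160 146 160 161 160
  162  97]
 [165 165 164 166  83 168  58  53 153 161 162 160 161 160 162 162 162 163
  163 101]
 [163 163 163 163 165 100 123  94  55 161 161 162 162 162 148 143 148 164
  165 132]
 [160 161 159 161 163  81 168 146 107 125  82  64  89  92 110 108 163 161
  161 129]
 [161 162 161 161 161 165 108 106 107 141 164 163 161 161 161 161 162 161
  161 128]
 [160 161 162 160 162 160 159 161 161 161 162 162 161 161 159 160 161 160
  162 127]]
```

View pics/crop0.png

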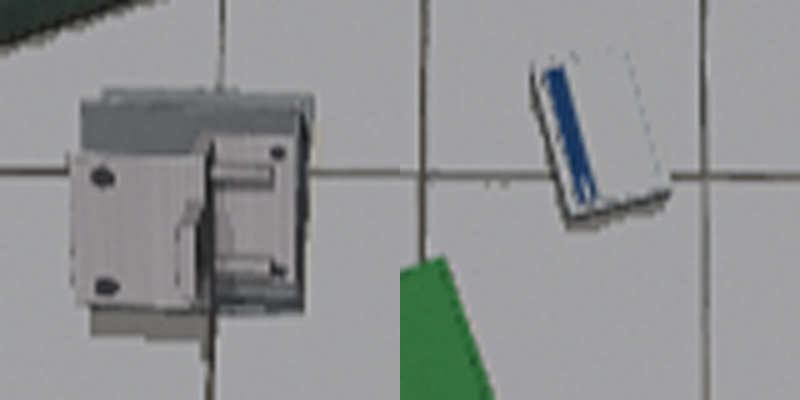

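The right-hand crop shows the carton's top face, with corners near (329,207), (346,205), (354,233) and (336,236) and the long side running roughly up the image. In the left-hand crop the bracket's arm is towards +y, its foot towards -y, and the lip faces the robot.

Run:
```python
from h import *
np.set_printoptions(precision=4,suppress=True)
im=cv2.imread('pics/top0.png'); KT=cam('top')
g=cv2.cvtColor(im,cv2.COLOR_BGR2GRAY)
m=cv2.morphologyEx((g<140).astype(np.uint8)*255,cv2.MORPH_OPEN,np.ones((7,7)))
x0,y0,x1,y1=335,275,405,335
c=max(cv2.findContours(m[y0:y1,x0:x1],0,1)[0],key=cv2.contourArea)[:,0,:]+[x0,y0]
r=cv2.minAreaRect((ray(KT,c,.015)[:,:2]*1000).astype(np.float32)); print('tray',r)
print('carton',ray(KT,[[341,220.4]],.03), ray(KT,[[329,207],[346,205],[354,233],[335.5,236]],.03))
m=cv2.morphologyEx((g<80).astype(np.uint8)*255,cv2.MORPH_OPEN,np.ones((5,5)))
c=max(cv2.findContours(m[300:326,210:240],0,1)[0],key=cv2.contourArea)[:,0,:]+[210,300]
print('eyep',ray(KT,[c.mean(0)],.046),cv2.minEnclosingCircle((ray(KT,c,.046)[:,:2]*1000).astype(np.float32)))
print('lug~',ray(KT,[[243,244]],.09))
s=get_state(); q=s['ee_rot'];print(R.from_quat([q[1],q[2],q[3],q[0]]).as_matrix())
```

```text
tray ((450.6866149902344, -122.9501724243164), (124.56261444091797, 103.82433319091797), 78.57942962646484)
carton [[ 0.6665 -0.0477  0.03  ]] [[ 0.702  -0.0163  0.03  ]
 [ 0.7077 -0.0609  0.03  ]
 [ 0.6334 -0.0816  0.03  ]
 [ 0.6251 -0.0335  0.03  ]]
eyep [[0.4247 0.245  0.046 ]] ((424.60516357421875, 244.9959716796875), 17.19533920288086)
lug~ [[0.5933 0.1979 0.09  ]]
[[ 0.9622  0.2723 -0.0003]
 [ 0.2723 -0.9622  0.0017]
 [ 0.0002 -0.0017 -1.    ]]
```

```bash
python3 -m inch '[{"claw":1,"travel":[0.85,0.85,0],"turn":0},{"claw":1,"travel":[0.85,0.85,0],"turn":0},{"claw":1,"travel":[0.85,0.85,0],"turn":0},{"claw":1,"travel":[0.85,0.85,0],"turn":0},{"claw":1,"travel":[0.85,0.85,0],"turn":0}]' 30
python3 -m inch '[{"claw":1,"travel":[0.85,0.85,0],"turn":0},{"claw":1,"travel":[0.85,0.85,0],"turn":0},{"claw":1,"travel":[0.85,0.85,0],"turn":0},{"claw":1,"travel":[0.85,0.85,0],"turn":0},{"claw":1,"travel":[0.85,0.85,0],"turn":0}]'
```

```text
clock: 0.6
position: [0.3278, -0.3809, 0.25]
ee_rot: [-0.001, 0.99, 0.138, 0.0]
contact_force: [0.4, -0.3, -0.6]
width: 0.0854
gripper_force: 0.0
clock: 1.1
position: [0.498, -0.2109, 0.25]
ee_rot: [-0.0, 0.99, 0.138, 0.0]
contact_force: [0.5, -1.5, 0.2]
width: 0.0855
gripper_force: 0.0
```

```bash
python3 -m inch '[{"claw":1,"travel":[0.7,0.8,0],"turn":0},{"claw":1,"travel":[0.7,0.8,0],"turn":0},{"claw":1,"travel":[0.7,0.8,0],"turn":0},{"claw":1,"travel":[0.7,0.8,0],"turn":0},{"claw":1,"travel":[0.7,0.8,0],"turn":0}]'
python3 - <<'E'
from h import *
import json
s,im=grab('wrist','w1.png')
s=get_state(); json.dump({k:np.array(s[k]).tolist() for k in('position','ee_rot')},open('w1.json','w'))
E
```

```text
clock: 1.6
position: [0.6392, -0.0489, 0.2492]
ee_rot: [-0.001, 0.99, 0.14, 0.001]
contact_force: [-1.5, -0.3, 0.1]
width: 0.0854
gripper_force: 0.0
```

View pics/w1.png

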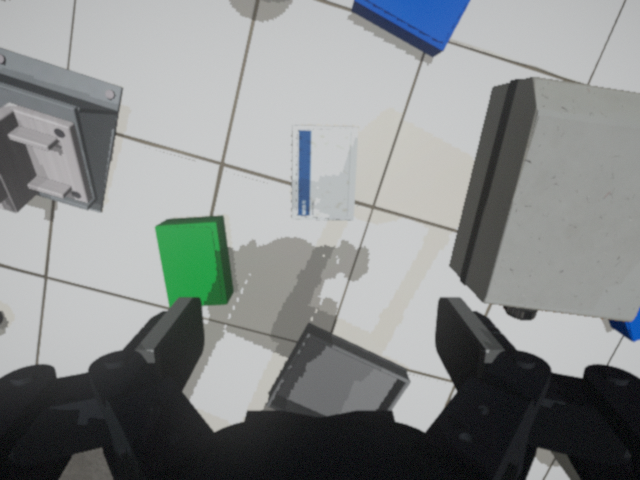

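Wrist view: the carton's top face has corners at (292,125), (356,125), (353,220) and (292,219), squared up to the tool. The tall grey box to its right is clear of the fingers.

Run:
```python
from h import *
import json
np.set_printoptions(precision=4,suppress=True)
s=json.load(open('w1.json')); KT=cam('wrist',s)
P=ray(KT,[[292,125],[356,125],[354,220],[292,219]],.03); print(P,P.mean(0))
im=cv2.imread('pics/w1.png'); hsv=cv2.cvtColor(im,cv2.COLOR_BGR2HSV)
b=((hsv[:,:,1]>110)&(hsv[:,:,0]>95)&(hsv[:,:,0]<130)).astype(np.uint8); b[:110]=0;b[235:]=0;b[:,:280]=0;b[:,370:]=0
ys,xs=np.nonzero(b); Q=ray(KT,np.c_[xs,ys],.03)[:,:2]; v=np.linalg.svd(Q-Q.mean(0))[2][0]; print('band',Q.mean(0),np.degrees(np.arctan2(v[1],v[0])))
q=s['ee_rot'];M=R.from_quat([q[1],q[2],q[3],q[0]]).as_matrix();print('tool x ang',np.degrees(np.arctan2(M[1,0],M[0,0])))
# tray rim visible corners
print(ray(KT,[[311,323],[410,379]],.024))
print(proj(KT,[[.6665,-.0477,.03]]), get_state()['position'])
```

```text
[[ 0.7008 -0.0073  0.03  ]
 [ 0.7158 -0.0593  0.03  ]
 [ 0.6367 -0.0824  0.03  ]
 [ 0.6221 -0.0285  0.03  ]] [ 0.6689 -0.0444  0.03  ]
band [ 0.6688 -0.0268] -165.46378730272647
tool x ang 16.050896782647197
[[ 0.524  -0.0738  0.024 ]
 [ 0.4909 -0.1894  0.024 ]]
[[326.3494 177.446 ]] [ 0.639  -0.0494  0.2491]
```

```bash
python3 -m inch '[{"claw":1,"travel":[0.145,0.02,-0.25],"turn":-0.004},{"claw":1,"travel":[0.145,0.02,-0.5],"turn":-0.004},{"claw":1,"travel":[0.145,0.02,-0.7],"turn":-0.004},{"claw":1,"travel":[0.145,0.02,-0.85],"turn":-0.004},{"claw":1,"travel":[0.145,0.02,-0.85],"turn":-0.004}]'
python3 -m inch '[{"claw":1,"travel":[0,0,-0.15],"turn":0},{"claw":1,"travel":[0,0,-0.23],"turn":0},{"claw":0,"travel":[0,0,-0.23],"turn":0},{"claw":-0.5,"travel":[0,0,-0.23],"turn":0},{"claw":-0.5,"travel":[0,0,-0.23],"turn":0}]' 35
python3 -m inch '[{"claw":-1,"travel":[0,0,0],"turn":0},{"claw":-1,"travel":[0,0,0],"turn":0},{"claw":-1,"travel":[0,0,0],"turn":0}]'
```

```text
clock: 2.15
position: [0.6606, -0.0501, 0.0749]
ee_rot: [-0.001, 0.991, 0.131, -0.006]
contact_force: [-0.5, 0.0, 0.0]
width: 0.0854
gripper_force: 0.0
clock: 2.65
position: [0.6668, -0.0498, 0.0369]
ee_rot: [0.001, 0.991, 0.131, 0.002]
contact_force: [0.7, -0.4, 0.6]
width: 0.055
gripper_force: 38.9
clock: 2.95
position: [0.6668, -0.0498, 0.0368]
ee_rot: [0.001, 0.991, 0.131, 0.002]
contact_force: [-1.1, 0.4, 7.0]
width: 0.0552
gripper_force: 39.4
```

```bash
python3 -m inch '[{"claw":-1,"travel":[0,0,0.2],"turn":0},{"claw":-1,"travel":[0,0,0.45],"turn":0},{"claw":-1,"travel":[-0.2,0,0.6],"turn":-0.04},{"claw":-1,"travel":[-0.4,-0.05,0.7],"turn":-0.08},{"claw":-1,"travel":[-0.6,-0.1,0.8],"turn":-0.12}]'
python3 -m inch '[{"claw":-1,"travel":[-0.25,0,0.1],"turn":-0.03},{"claw":-1,"travel":[-0.5,-0.1,0.1],"turn":-0.04},{"claw":-1,"travel":[-0.7,-0.1,0.1],"turn":-0.04},{"claw":-1,"travel":[-0.9,-0.1,0.1],"turn":-0.04},{"claw":-1,"travel":[-1,-0.1,0.1],"turn":-0.04}]'
python3 -m inch '[{"claw":-1,"travel":[0,0,0],"turn":0},{"claw":-1,"travel":[0,0,0],"turn":0}]'
python3 - <<'E'
from h import *
import json
s,im=grab('wrist','w2.png')
json.dump({k:np.array(s[k]).tolist() for k in('position','ee_rot')},open('w2.json','w'))
E
```

```text
clock: 3.45
position: [0.5443, -0.0694, 0.1957]
ee_rot: [0.0, 0.998, -0.059, 0.001]
contact_force: [-0.4, -1.4, -1.9]
width: 0.0549
gripper_force: 39.1
clock: 3.95
position: [0.3412, -0.0885, 0.2142]
ee_rot: [0.0, 0.993, -0.12, -0.001]
contact_force: [-0.1, -0.1, -3.3]
width: 0.0549
gripper_force: 39.1
clock: 4.15
position: [0.3459, -0.0896, 0.215]
ee_rot: [0.0, 0.993, -0.12, 0.001]
contact_force: [0.2, -1.2, -2.1]
width: 0.0547
gripper_force: 39.1
```

View pics/w2.png

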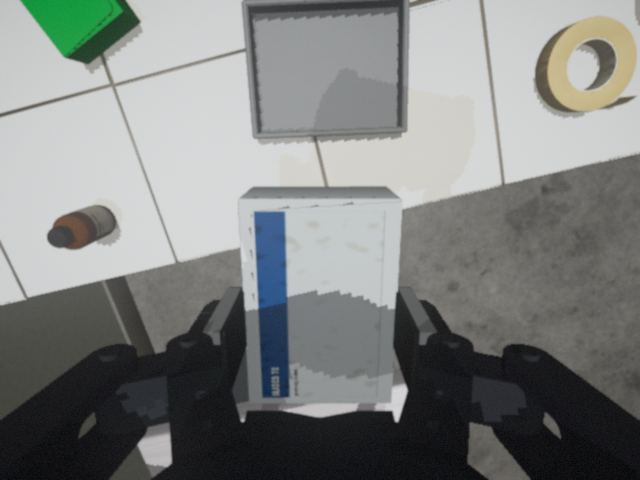

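Wrist view: the tray's near rim corners are at (255,136) and (407,131), with the left edge running up to (245,3) and the right up to (408,0). The carton is held level, with its front face visible.

Run:
```python
from h import *
import json
np.set_printoptions(precision=4,suppress=True)
s=json.load(open('w2.json')); KT=cam('wrist',s)
im=cv2.imread('pics/w2.png'); g=cv2.cvtColor(im,cv2.COLOR_BGR2GRAY)
m=(g<135).astype(np.uint8)*255; m[150:]=0
m=cv2.morphologyEx(m,cv2.MORPH_OPEN,np.ones((11,11)))
n,l,st,c=cv2.connectedComponentsWithStats(m); k=l[70,320]; print(st[k])
ct=max(cv2.findContours((l==k).astype(np.uint8),0,1)[0],key=cv2.contourArea)
P=ray(KT,ct[:,0,:],.024); print(cv2.minAreaRect((P[:,:2]*1000).astype(np.float32)))
print(ray(KT,[[255,136],[407,131],[245,3],[408,0]],.024))
# carton in hand: top face corners at z = tcp-0.007
print('carton',ray(KT,[[241,199],[400,199],[391,402],[250,402]],s['position'][2]-.0068)-s['position'])
q=s['ee_rot'];M=R.from_quat([q[1],q[2],q[3],q[0]]).as_matrix();print(s['position'],'tool x ang',np.degrees(np.arctan2(M[1,0],M[0,0])))
```

```text
[     0      0    640    480 298639]
((289.90948486328125, -76.19842529296875), (645.7879638671875, 430.4031982421875), 76.27938842773438)
[[ 0.419  -0.0556  0.024 ]
 [ 0.3946 -0.1718  0.024 ]
 [ 0.5098 -0.0745  0.024 ]
 [ 0.4839 -0.1888  0.024 ]]
carton [[ 0.0503  0.0151 -0.0068]
 [ 0.0376 -0.0372 -0.0068]
 [-0.0411 -0.019  -0.0068]
 [-0.0279  0.0349 -0.0068]]
[0.34594219042111224, -0.08958617325272421, 0.21496258853395617] tool x ang -13.755579904584085
```

```bash
python3 -m inch '[{"claw":-1,"travel":[0.25,-0.05,0],"turn":0.01},{"claw":-1,"travel":[0.45,-0.1,0],"turn":0.01},{"claw":-1,"travel":[0.53,-0.115,-0.15],"turn":0.01},{"claw":-1,"travel":[0.53,-0.115,-0.4],"turn":0.01},{"claw":-1,"travel":[0.53,-0.115,-0.6],"turn":0.01}]'
python3 -m inch '[{"claw":-1,"travel":[0,0,-0.07],"turn":0},{"claw":-1,"travel":[0,0,-0.07],"turn":0},{"claw":-1,"travel":[0,0,-0.07],"turn":0}]'
python3 - <<'E'
from h import *
s=get_state();q=s['ee_rot'];print(s['position'],-2*np.degrees(np.arctan2(-q[2],q[1])))
E
```

```text
clock: 4.7
position: [0.4535, -0.1124, 0.0921]
ee_rot: [0.0, 0.995, -0.103, 0.0]
contact_force: [-0.6, -0.8, -2.4]
width: 0.0549
gripper_force: 39.1
clock: 5.0
position: [0.4532, -0.1126, 0.0803]
ee_rot: [0.0, 0.995, -0.104, 0.0]
contact_force: [0.4, 0.0, -1.7]
width: 0.0545
gripper_force: 39.1
[ 0.45315402 -0.11258487  0.08032979] -11.883991400588677
```

```bash
python3 -m inch '[{"claw":-1,"travel":[-0.005,0,-0.08],"turn":0},{"claw":-1,"travel":[-0.005,0,-0.14],"turn":0},{"claw":-1,"travel":[-0.005,0,-0.17],"turn":0},{"claw":-1,"travel":[-0.005,0,-0.19],"turn":0},{"claw":-1,"travel":[-0.005,0,-0.195],"turn":0}]'
python3 -m inch '[{"claw":-1,"travel":[0,0,-0.004],"turn":0},{"claw":-1,"travel":[0,0,-0.004],"turn":0}]'
```

```text
clock: 5.5
position: [0.4498, -0.1125, 0.0469]
ee_rot: [0.001, 0.995, -0.103, -0.001]
contact_force: [-16.1, 3.7, 50.9]
width: 0.055
gripper_force: 48.6
clock: 5.7
position: [0.4497, -0.1124, 0.0469]
ee_rot: [0.001, 0.995, -0.103, -0.0]
contact_force: [-16.7, 3.9, 49.2]
width: 0.0549
gripper_force: 48.5
```

```bash
python3 -m inch '[{"claw":-1,"travel":[0,0,0.1],"turn":0},{"claw":-1,"travel":[0,0,0.15],"turn":0},{"claw":-1,"travel":[0,0,0.15],"turn":0}]'
python3 - <<'E'
from h import *
import json
s,im=grab('wrist','w3.png')
json.dump({k:np.array(s[k]).tolist() for k in('position','ee_rot')},open('w3.json','w'))
E
```

```text
clock: 6.0
position: [0.4533, -0.1133, 0.073]
ee_rot: [0.001, 0.995, -0.104, 0.003]
contact_force: [0.1, -0.1, -2.6]
width: 0.0547
gripper_force: 42.9
```

View pics/w3.png

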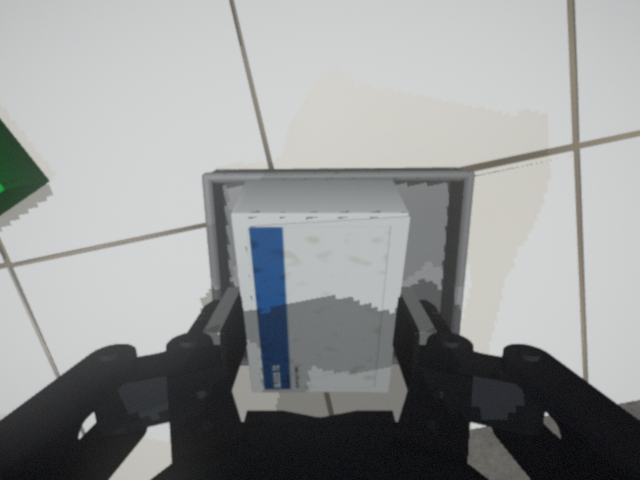

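The far rim runs from (205,172) to (474,168). The carton's front top edge is at row 213 and its bottom edge near row 181, close to the rim's inner edge.

Run:
```python
from h import *
import json
np.set_printoptions(precision=4,suppress=True)
s=json.load(open('w3.json')); KT=cam('wrist',s); p=np.array(s['position'])
q=s['ee_rot'];M=R.from_quat([q[1],q[2],q[3],q[0]]).as_matrix()
f=lambda uv,z:(ray(KT,uv,z)-p)@M   # tool frame
print('rim outer far',ray(KT,[[205,173],[474,169]],.024),f([[205,173],[474,169]],.024))
print('rim inner far',f([[215,181],[465,178]],.024))
for zt in(.062,.066,.070):
  print(zt,'carton front top',f([[233,213],[409,213]],zt),'back',f([[250,391],[392,390]],zt),'front bottom',f([[243,181],[393,181]],zt-.03))
```

```text
rim outer far [[ 0.5123 -0.0742  0.024 ]
 [ 0.4896 -0.1905  0.024 ]] [[ 0.0493 -0.0505  0.0493]
 [ 0.0511  0.068   0.0495]]
rim inner far [[ 0.0458 -0.0463  0.0493]
 [ 0.0472  0.0644  0.0495]]
0.062 carton front top [[ 0.0395 -0.0306  0.0113]
 [ 0.0395  0.0316  0.0114]] back [[-0.0335 -0.0279  0.0108]
 [-0.033   0.0292  0.0108]] front bottom [[ 0.0469 -0.0323  0.0413]
 [ 0.0469  0.0311  0.0414]]
0.066 carton front top [[ 0.0404 -0.0297  0.0073]
 [ 0.0404  0.0307  0.0074]] back [[-0.0305 -0.0271  0.0068]
 [-0.03    0.0284  0.0069]] front bottom [[ 0.0474 -0.0316  0.0373]
 [ 0.0474  0.0303  0.0374]]
0.07 carton front top [[ 0.0412 -0.0288  0.0033]
 [ 0.0413  0.0298  0.0034]] back [[-0.0275 -0.0262  0.0028]
 [-0.027   0.0275  0.0029]] front bottom [[ 0.0479 -0.0308  0.0333]
 [ 0.0479  0.0296  0.0334]]
```

```bash
python3 -m inch '[{"claw":-1,"travel":[-0.018,0.004,0],"turn":0},{"claw":-1,"travel":[-0.018,0.004,-0.07],"turn":0},{"claw":-1,"travel":[-0.018,0.004,-0.11],"turn":0},{"claw":-1,"travel":[-0.018,0.004,-0.13],"turn":0},{"claw":-1,"travel":[-0.018,0.004,-0.13],"turn":0}]' 20
python3 -m inch '[{"claw":-1,"travel":[0,0,-0.01],"turn":0},{"claw":-1,"travel":[0,0,-0.02],"turn":0},{"claw":-1,"travel":[0,0,-0.02],"turn":0}]'
```

```text
clock: 6.55
position: [0.4481, -0.1116, 0.0445]
ee_rot: [-0.0, 0.995, -0.104, 0.001]
contact_force: [2.0, 1.4, 4.2]
width: 0.055
gripper_force: 44.1
clock: 6.85
position: [0.4505, -0.1121, 0.0418]
ee_rot: [0.0, 0.995, -0.104, 0.003]
contact_force: [4.1, 2.3, 9.6]
width: 0.0549
gripper_force: 45.3
```

```bash
python3 -m inch '[{"claw":0.5,"travel":[0,0,0],"turn":0},{"claw":0.5,"travel":[0,0,0],"turn":0},{"claw":0.5,"travel":[0,0,0.1],"turn":0},{"claw":0.5,"travel":[0,0,0.3],"turn":0},{"claw":0.5,"travel":[0,0,0.5],"turn":0}]'
python3 -m inch '[{"claw":0.5,"travel":[-0.15,0,0.2],"turn":0},{"claw":0.5,"travel":[-0.15,0,0.2],"turn":0},{"claw":0.5,"travel":[-0.15,0,0.2],"turn":0}]'
python3 - <<'E'
from h import *
import json
s,im=grab('wrist','w4.png')
json.dump({k:np.array(s[k]).tolist() for k in('position','ee_rot')},open('w4.json','w'))
E
```

```text
clock: 7.35
position: [0.4457, -0.1111, 0.1404]
ee_rot: [-0.0, 0.995, -0.104, -0.002]
contact_force: [0.8, -0.5, 0.1]
width: 0.0638
gripper_force: 0.0
clock: 7.65
position: [0.4167, -0.1115, 0.1808]
ee_rot: [0.0, 0.995, -0.104, 0.001]
contact_force: [0.2, 0.1, 0.0]
width: 0.0637
gripper_force: 0.0
```

View pics/w4.png

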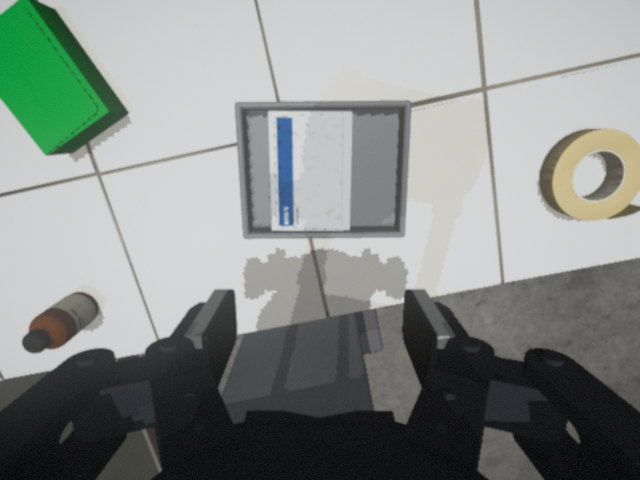

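The carton lies flat in the tray: its top face spans columns 268–352 and rows 111–231. The tray rim corners are (236,102), (411,100), (405,236) and (244,237). The gap at the +y end has to be closed by pushing.

Run:
```python
from h import *
import json
np.set_printoptions(precision=4,suppress=True)
s=json.load(open('w4.json')); KT=cam('wrist',s)
T=ray(KT,[[236,102],[411,100],[405,236],[244,237]],.024); C=ray(KT,[[268,111],[352,111],[350,231],[271,231]],.034)
print(T,T.mean(0)); print(C,C.mean(0))
a=np.degrees(np.arctan2(*(T[0]-T[1]+T[3]-T[2])[1::-1])); b=np.degrees(np.arctan2(*(C[0]-C[1]+C[3]-C[2])[1::-1])); print(a,b)
u=np.array([np.cos(np.radians(a)),np.sin(np.radians(a))]);d=(C.mean(0)-T.mean(0))[:2]; print('carton along/across',d@u,d@[u[1],-u[0]])
c=T.mean(0)[:2]; face=d@u-.028
for k in (-.0195,): 
  st=c+u*(face+k); print('start TCP',st,'shift units',(st-get_state()['position'][:2])/.2, get_state()['position'][2])
```

```text
[[ 0.5123 -0.0736  0.024 ]
 [ 0.489  -0.1906  0.024 ]
 [ 0.3946 -0.1723  0.024 ]
 [ 0.4187 -0.0544  0.024 ]] [ 0.4537 -0.1227  0.024 ]
[[ 0.5015 -0.0947  0.034 ]
 [ 0.49   -0.1491  0.034 ]
 [ 0.4096 -0.1326  0.034 ]
 [ 0.4213 -0.0771  0.034 ]] [ 0.4556 -0.1134  0.034 ]
78.58942736463908 78.09535312437555
carton along/across 0.009576877510263222 6.253932015734174e-05
start TCP [ 0.4462 -0.1599] shift units [ 0.1482 -0.2428] 0.17979825856307421
```

```bash
python3 -m inch '[{"claw":-1,"travel":[0.075,-0.13,0],"turn":0},{"claw":-1,"travel":[0.145,-0.25,0],"turn":0},{"claw":-1,"travel":[0.145,-0.25,-0.25],"turn":0},{"claw":-1,"travel":[0.145,-0.25,-0.5],"turn":0},{"claw":-1,"travel":[0.145,-0.25,-0.6],"turn":0}]'
python3 -m inch '[{"claw":-1,"travel":[0,0,-0.05],"turn":0},{"claw":-1,"travel":[0,0,-0.08],"turn":0},{"claw":-1,"travel":[0,0,-0.08],"turn":0}]'
```

```text
clock: 8.2
position: [0.4423, -0.1596, 0.0546]
ee_rot: [-0.002, 0.995, -0.104, -0.005]
contact_force: [-0.1, -0.2, 0.0]
width: 0.0001
gripper_force: 0.0
clock: 8.5
position: [0.4461, -0.1615, 0.0439]
ee_rot: [-0.0, 0.995, -0.104, -0.001]
contact_force: [0.5, -0.1, 0.2]
width: 0.0001
gripper_force: 0.0
```

```bash
python3 -m inch '[{"claw":-1,"travel":[0.006,0.03,0],"turn":0},{"claw":-1,"travel":[0.011,0.055,0],"turn":0},{"claw":-1,"travel":[0.016,0.08,0],"turn":0},{"claw":-1,"travel":[0.018,0.09,0],"turn":0},{"claw":-1,"travel":[0.02,0.1,0],"turn":0}]'
python3 -m inch '[{"claw":-1,"travel":[0.003,0.013,0],"turn":0},{"claw":-1,"travel":[0.003,0.013,0],"turn":0},{"claw":-1,"travel":[0.003,0.013,0],"turn":0}]'
```

```text
clock: 9.0
position: [0.4507, -0.142, 0.0454]
ee_rot: [0.001, 0.995, -0.103, 0.001]
contact_force: [-0.5, -2.7, 3.9]
width: -0.0004
gripper_force: 2.6
clock: 9.3
position: [0.4515, -0.1395, 0.0453]
ee_rot: [0.001, 0.995, -0.104, 0.001]
contact_force: [-1.6, -4.5, 4.9]
width: 0.0001
gripper_force: 2.6
```

```bash
python3 -m inch '[{"claw":-1,"travel":[0.002,0.01,0],"turn":0},{"claw":-1,"travel":[0.002,0.01,0],"turn":0}]'
python3 -m inch '[{"claw":-1,"travel":[0.002,0.01,0],"turn":0},{"claw":-1,"travel":[0.002,0.01,0],"turn":0}]'
python3 -m inch '[{"claw":-1,"travel":[0.002,0.01,0],"turn":0},{"claw":-1,"travel":[0.002,0.01,0],"turn":0}]'
```

```text
clock: 9.5
position: [0.4519, -0.1377, 0.0453]
ee_rot: [0.001, 0.995, -0.104, 0.001]
contact_force: [-0.8, -3.4, 5.1]
width: 0.0001
gripper_force: 3.0
clock: 9.7
position: [0.4523, -0.1357, 0.0453]
ee_rot: [0.001, 0.995, -0.104, 0.001]
contact_force: [-1.5, -3.9, 5.6]
width: -0.0004
gripper_force: 3.0
clock: 9.9
position: [0.4527, -0.1339, 0.0453]
ee_rot: [0.001, 0.995, -0.104, 0.001]
contact_force: [-0.6, -5.7, 5.6]
width: -0.0002
gripper_force: 3.3
```

```bash
python3 -m inch '[{"claw":-1,"travel":[-0.01,-0.03,0],"turn":0},{"claw":-1,"travel":[-0.01,-0.03,0.25],"turn":0},{"claw":-1,"travel":[-0.05,-0.03,0.5],"turn":0},{"claw":-1,"travel":[-0.2,-0.03,0.65],"turn":0},{"claw":-1,"travel":[-0.2,-0.03,0.65],"turn":0}]'
python3 -m inch '[{"claw":-1,"travel":[0,0,0],"turn":0},{"claw":-1,"travel":[0,0,0],"turn":0}]'
python3 - <<'E'
from h import *
import json
s,im=grab('wrist','w5.png')
json.dump({k:np.array(s[k]).tolist() for k in('position','ee_rot')},open('w5.json','w'))
KT=cam('wrist',s); u,v=proj(KT,[[.4537,-.1227,.024]])[0]; print(u,v)
u,v=int(u),int(v); c=im[max(v-100,0):v+100,u-130:u+130,::-1]; cv2.imwrite('pics/c5.png',cv2.resize(c,None,fx=3,fy=3)); print(u-130,max(v-100,0),c.shape)
E
```

```text
clock: 10.4
position: [0.4107, -0.1387, 0.1778]
ee_rot: [0.001, 0.995, -0.104, 0.002]
contact_force: [-0.2, -0.1, 0.0]
width: 0.0002
gripper_force: 0.0
clock: 10.6
position: [0.4114, -0.1384, 0.1732]
ee_rot: [-0.001, 0.995, -0.104, -0.001]
contact_force: [-0.1, -0.8, 0.8]
width: -0.0003
gripper_force: 0.0
285.08284333309746 172.80208204718764
155 72 (200, 260, 3)
```

View pics/c5.png

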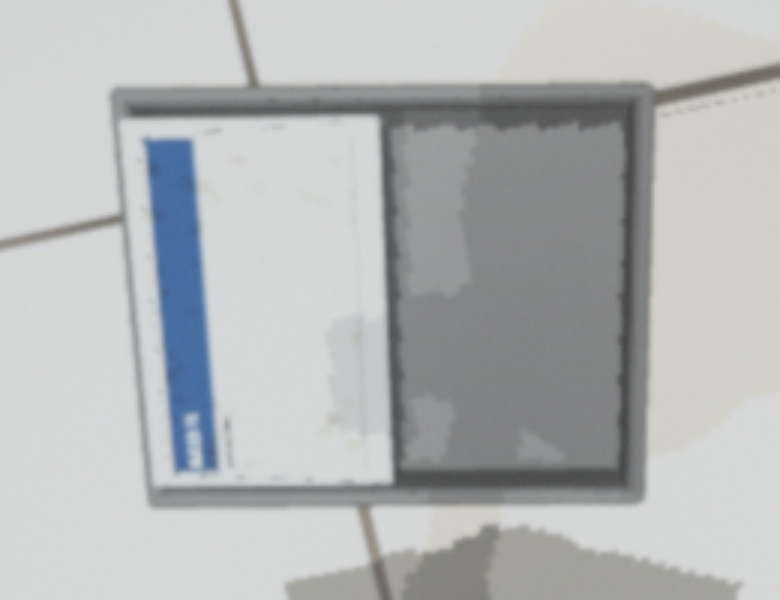

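The carton now sits flush at the +y end, and the free floor beside it spans crop columns 397–628. Next is the bracket.

```bash
python3 -m inch '[{"claw":0,"travel":[0,0.2,0.1],"turn":0},{"claw":0,"travel":[0.1,0.45,0.3],"turn":0.03},{"claw":0,"travel":[0.2,0.65,0.5],"turn":0.063},{"claw":0,"travel":[0.3,0.85,0.5],"turn":0.063},{"claw":0,"travel":[0.4,1,0.5],"turn":0.063}]'
python3 -m inch '[{"claw":0,"travel":[0.25,0.7,0],"turn":0},{"claw":0,"travel":[0.25,0.7,0],"turn":0},{"claw":0,"travel":[0.25,0.7,0],"turn":0},{"claw":0,"travel":[0.25,0.7,0],"turn":0},{"claw":0,"travel":[0.25,0.7,0],"turn":0}]'
python3 - <<'E'
from h import *
import json
s,im=grab('wrist','w6.png')
json.dump({k:np.array(s[k]).tolist() for k in('position','ee_rot')},open('w6.json','w'))
E
```

```text
clock: 11.15
position: [0.4916, 0.0604, 0.2749]
ee_rot: [0.0, 1.0, -0.005, 0.001]
contact_force: [-0.2, -0.2, -0.2]
width: 0.0425
gripper_force: 0.0
clock: 11.65
position: [0.54, 0.1996, 0.2717]
ee_rot: [0.001, 1.0, -0.004, -0.002]
contact_force: [-0.1, 0.2, -0.1]
width: 0.0425
gripper_force: 0.0
```

View pics/w6.png

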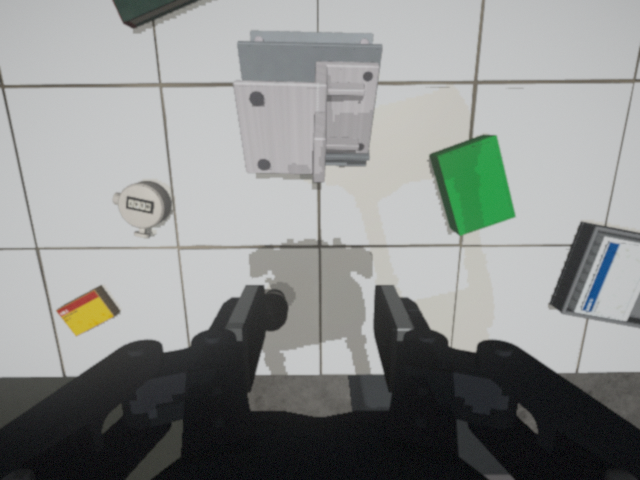

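Wrist view: bracket arm corners at about (235,82) and (247,174), foot outer corners at about (380,65) and (367,163), and the lug's lower end at (313–327,182). Next is a fit of the bracket pose with the known 32° tilt.

```bash
cat > fit.py <<'E'
from h import *
import json
from scipy.optimize import least_squares
np.set_printoptions(precision=4,suppress=True)
s=json.load(open('w6.json')); KT=cam('wrist',s)
B=np.array([[54.5,-41,40],[54.5,41,40],[-54.5,-41,8],[-54.5,41,8]])/1e3
px=np.array([[235,82],[247,174],[380,65],[367,163]],float)
def Rm(yaw): return R.from_euler('z',yaw).as_matrix()@R.from_euler('x',-np.radians(32)).as_matrix()
def pts(p,X): return X@Rm(p[3]).T+p[:3]
r=least_squares(lambda p:(proj(KT,pts(p,B))-px).ravel(),[.6,.2,.03,np.pi/2])
p=r.x; print(p[:3],np.degrees(p[3]),r.fun.reshape(-1,2)); print('z axis',Rm(p[3])[:,2])
L=np.array([[-4.5,20,76],[-13.5,20,76],[-4.5,-20,76],[-13.5,-20,76],[-9,0,62],[-9,41,40]])/1e3
print(proj(KT,pts(p,L)),pts(p,L)); print(s['position'])
E
python3 fit.py
```

```text
[0.6229 0.206  0.0427] 87.27160284263945 [[-1.6823  0.857 ]
 [-1.6003 -0.1441]
 [ 2.0889  4.3256]
 [ 1.3863 -6.1614]]
z axis [-0.5293  0.0252  0.848 ]
[[312.5828 185.0733]
 [324.2994 185.551 ]
 [313.8984 140.61  ]
 [326.9015 141.1584]
 [319.7516 152.8135]
 [318.5393 176.8573]] [[0.5655 0.2043 0.0966]
 [0.5651 0.1953 0.0966]
 [0.5994 0.2026 0.1178]
 [0.599  0.1936 0.1178]
 [0.5897 0.1986 0.0953]
 [0.5666 0.1997 0.0549]]
[0.5400008951347043, 0.19959458689433823, 0.27172552596989663]
```

```bash
python3 -m inch '[{"claw":0,"travel":[0.15,0,-0.1],"turn":-0.01},{"claw":0,"travel":[0.25,-0.005,-0.3],"turn":-0.01},{"claw":0,"travel":[0.25,-0.005,-0.5],"turn":-0.01},{"claw":0,"travel":[0.25,-0.005,-0.65],"turn":-0.01},{"claw":0,"travel":[0.25,-0.005,-0.7],"turn":-0.01}]'
python3 -m inch '[{"claw":0,"travel":[0,0,-0.08],"turn":0},{"claw":0,"travel":[0,0,-0.15],"turn":0},{"claw":0,"travel":[0,0,-0.15],"turn":0}]'
```

```text
clock: 12.2
position: [0.5875, 0.195, 0.1302]
ee_rot: [0.001, 1.0, -0.022, -0.004]
contact_force: [-0.1, -0.3, -0.3]
width: 0.0427
gripper_force: 0.0
clock: 12.5
position: [0.5892, 0.1961, 0.1035]
ee_rot: [0.0, 1.0, -0.021, -0.001]
contact_force: [-0.9, 0.1, 0.6]
width: 0.0428
gripper_force: 0.0
```

```bash
python3 -m inch '[{"claw":-1,"travel":[-0.003,0.01,-0.015],"turn":0},{"claw":-1,"travel":[-0.003,0.01,-0.015],"turn":0},{"claw":-1,"travel":[-0.003,0.01,-0.015],"turn":0},{"claw":-1,"travel":[-0.003,0.01,-0.015],"turn":0},{"claw":-1,"travel":[-0.003,0.01,-0.015],"turn":0}]' 30
python3 -m inch '[{"claw":-1,"travel":[0,0,0.05],"turn":0},{"claw":-1,"travel":[0,0,0.1],"turn":0},{"claw":-1,"travel":[0,0,0.2],"turn":0},{"claw":-1,"travel":[0,0,0.4],"turn":0},{"claw":-1,"travel":[0,0,0.6],"turn":0}]'
python3 - <<'E'
from h import *
import json
s,im=grab('wrist','w7.png')
json.dump({k:np.array(s[k]).tolist() for k in('position','ee_rot')},open('w7.json','w'))
grab('top','top7.png'); grab('scene','scene7.png')
print(s['contact_force'],s['moment'])
E
```

```text
clock: 13.0
position: [0.5902, 0.1993, 0.1026]
ee_rot: [0.0, 1.0, -0.02, 0.001]
contact_force: [-1.0, -1.3, 5.7]
width: 0.0089
gripper_force: 31.3
clock: 13.5
position: [0.5886, 0.1996, 0.2217]
ee_rot: [0.0, 1.0, -0.021, -0.002]
contact_force: [0.5, -0.2, -2.3]
width: 0.0087
gripper_force: 29.8
[ 0.51022156 -0.18825417 -2.31055573] [ 0.00927598  0.00925574 -0.04316787]
```

```bash
python3 -m inch '[{"claw":-1,"travel":[-0.1,-0.1,0],"turn":0},{"claw":-1,"travel":[-0.15,-0.3,0],"turn":-0.02},{"claw":-1,"travel":[-0.25,-0.5,0],"turn":-0.04},{"claw":-1,"travel":[-0.33,-0.7,0],"turn":-0.05},{"claw":-1,"travel":[-0.4,-0.9,0],"turn":-0.05}]'
python3 -m inch '[{"claw":-1,"travel":[-0.13,-0.25,0],"turn":0},{"claw":-1,"travel":[-0.25,-0.5,0],"turn":0},{"claw":-1,"travel":[-0.32,-0.7,0],"turn":0},{"claw":-1,"travel":[-0.32,-0.78,-0.1],"turn":0},{"claw":-1,"travel":[-0.32,-0.78,-0.1],"turn":0}]'
python3 - <<'E'
from h import *
import json
s,im=grab('wrist','w8.png')
s=get_state();json.dump({k:np.array(s[k]).tolist() for k in('position','ee_rot')},open('w8.json','w'))
s2,sc=grab('scene','scene8.png')
u,v=proj(cam('scene'),[s['position']])[0]; print(u,v,s['position'],s['ee_rot'])
u,v=int(u),int(v)
c=sc[max(0,v-60):v+90,max(0,u-75):u+75]; print(max(0,u-75),max(0,v-60))
w=im[:,110:510]; 
cv2.imwrite('pics/m8.png',np.hstack([cv2.resize(w,(400,480)),cv2.resize(c,(400,480))])[:,:,::-1])
E
```

```text
clock: 14.15
position: [0.5069, 0.0185, 0.2194]
ee_rot: [-0.0, 0.995, -0.099, -0.002]
contact_force: [1.0, -1.7, -3.1]
width: 0.0086
gripper_force: 29.9
clock: 14.65
position: [0.4425, -0.138, 0.1981]
ee_rot: [-0.001, 0.995, -0.101, -0.004]
contact_force: [-0.1, 1.1, -4.8]
width: 0.0084
gripper_force: 30.1
328.9926831379666 277.9656181126182 [ 0.44332124 -0.13656179  0.19896166] [-0.00128145  0.99490454 -0.10077196 -0.00288535]
253 217
```

View pics/m8.png

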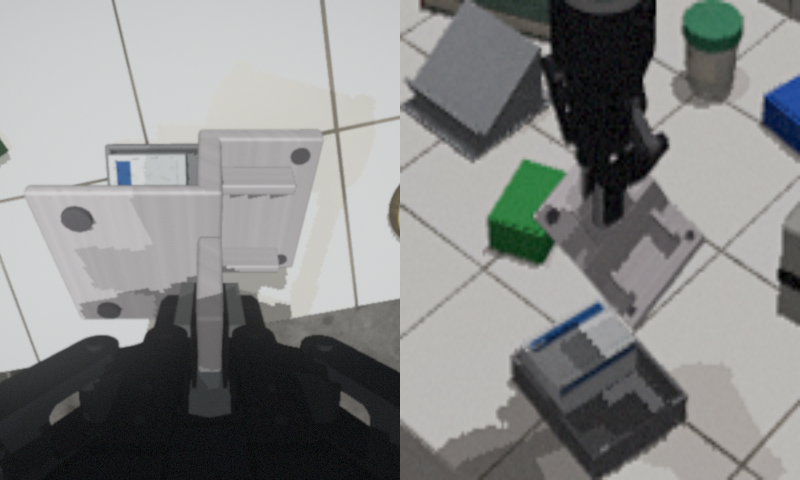

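The bracket is held, still tilted about 32°. Wrist corners (full-image columns): arm (137,188) and (193,318), foot (431,131) and (390,271). The clear bench spot near (0.62,-0.06) gives room to roll the bracket upright by pressing its low edge down and moving the grip away.

```bash
cat > fit2.py <<'E'
from h import *
import json
from scipy.optimize import least_squares
np.set_printoptions(precision=4,suppress=True)
s=json.load(open('w8.json')); K,_=cam('top'); p=imaging.camera_params('wrist'); KT=(np.array(p['camera_matrix']),np.array(p['T_tool_cam']))
B=np.array([[54.5,-41,40],[54.5,41,40],[-54.5,-41,8],[-54.5,41,8]])/1e3
px=np.array([[137,187],[193,318],[432,131],[395,272]],float)
# tool frame: bracket x -> -tool y ; bracket y -> -tool x ; z -> -tool z when upright
M0=np.array([[0,-1,0],[-1,0,0],[0,0,-1]]).astype(float)
def pts(q,X): return X@(M0@R.from_euler('zx',[q[4],q[3]]).as_matrix()).T+q[:3]
r=least_squares(lambda q:(proj(KT,pts(q,B))-px).ravel(),[0.03,0,.07,-.56,0])
q=r.x; print('origin in tool',q[:3],'tilt,yaw',np.degrees(q[3:]),r.fun.reshape(-1,2))
g=(np.zeros(3)-q[:3])@(M0@R.from_euler('zx',[q[4],q[3]]).as_matrix()); print('TCP in bracket',g)
E
python3 fit2.py
python3 - <<'E'
from h import *
import json
np.set_printoptions(precision=3,suppress=True)
s=json.load(open('w1.json'));KT=cam('wrist',s)
print('greybox base L',ray(KT,[[455,262],[500,85]],0.0),'green',ray(KT,[[157,222],[222,216],[231,300]],.03))
print('oil',ray(cam('top'),[[283,331]],.06))
E
```

```text
origin in tool [ 0.0329 -0.0094  0.0672] tilt,yaw [-28.8325   0.4157] [[-0.8558 -2.0756]
 [-1.5461  0.0477]
 [-2.3889  5.0306]
 [ 6.3315 -3.6138]]
TCP in bracket [-0.0094 -0.0035  0.0747]
greybox base L [[ 0.617 -0.198  0.   ]
 [ 0.785 -0.175  0.   ]] green [[0.585 0.088 0.03 ]
 [0.607 0.033 0.03 ]
 [0.529 0.007 0.03 ]]
oil [[0.382 0.097 0.06 ]]
```

```bash
python3 -m inch '[{"claw":-1,"travel":[0.25,0.08,0],"turn":0},{"claw":-1,"travel":[0.5,0.17,0],"turn":0},{"claw":-1,"travel":[0.75,0.25,0],"turn":0},{"claw":-1,"travel":[0.83,0.28,-0.2],"turn":0},{"claw":-1,"travel":[0.83,0.28,-0.4],"turn":0}]' 20
python3 -m inch '[{"claw":-1,"travel":[0,0,-0.08],"turn":0},{"claw":-1,"travel":[0,0,-0.1],"turn":0},{"claw":-1,"travel":[0,0,-0.12],"turn":0},{"claw":-1,"travel":[0,0,-0.14],"turn":0},{"claw":-1,"travel":[0,0,-0.14],"turn":0}]'
```

```text
clock: 15.25
position: [0.6174, -0.0773, 0.1213]
ee_rot: [-0.0, 0.995, -0.097, 0.004]
contact_force: [-0.6, -0.0, -4.4]
width: 0.0084
gripper_force: 30.1
clock: 15.75
position: [0.6121, -0.0804, 0.0942]
ee_rot: [0.0, 0.995, -0.099, 0.001]
contact_force: [-0.0, -0.0, -4.0]
width: 0.0085
gripper_force: 30.1
```

```bash
python3 -m inch '[{"claw":-1,"travel":[0,0,-0.02],"turn":0},{"claw":-1,"travel":[0,0,-0.03],"turn":0},{"claw":-1,"travel":[0,0,-0.03],"turn":0}]'
python3 -m inch '[{"claw":-1,"travel":[0,0,-0.02],"turn":0},{"claw":-1,"travel":[0,0,-0.02],"turn":0}]'
```

```text
clock: 16.05
position: [0.6114, -0.0806, 0.0873]
ee_rot: [0.0, 0.995, -0.099, -0.0]
contact_force: [-0.4, -0.1, -2.8]
width: 0.0087
gripper_force: 30.1
clock: 16.25
position: [0.6121, -0.0807, 0.0836]
ee_rot: [0.0, 0.995, -0.099, 0.001]
contact_force: [0.3, 0.4, -1.2]
width: 0.0086
gripper_force: 30.4
```

```bash
python3 -m inch '[{"claw":-1,"travel":[0,0,-0.02],"turn":0},{"claw":-1,"travel":[0,0,-0.02],"turn":0}]'
python3 -m inch '[{"claw":-1,"travel":[0.02,-0.004,-0.01],"turn":0},{"claw":-1,"travel":[0.04,-0.008,-0.01],"turn":0},{"claw":-1,"travel":[0.04,-0.008,-0.01],"turn":0}]'
```

```text
clock: 16.45
position: [0.6142, -0.0808, 0.0827]
ee_rot: [0.0, 0.995, -0.099, 0.003]
contact_force: [-0.0, 2.0, 11.8]
width: 0.0086
gripper_force: 32.7
clock: 16.75
position: [0.6224, -0.0825, 0.0808]
ee_rot: [0.0, 0.995, -0.099, 0.003]
contact_force: [0.3, 1.6, 11.7]
width: 0.0087
gripper_force: 33.3
```

```bash
python3 -m inch '[{"claw":-1,"travel":[0.025,-0.005,-0.005],"turn":0},{"claw":-1,"travel":[0.05,-0.01,-0.012],"turn":0},{"claw":-1,"travel":[0.05,-0.01,-0.012],"turn":0}]'
python3 -m inch '[{"claw":-1,"travel":[0.025,-0.005,-0.01],"turn":0},{"claw":-1,"travel":[0.05,-0.01,-0.02],"turn":0},{"claw":-1,"travel":[0.05,-0.01,-0.02],"turn":0}]'
python3 - <<'E'
from h import *
grab('wrist','w9.png')
E
```

```text
clock: 17.05
position: [0.6324, -0.0846, 0.0777]
ee_rot: [0.0, 0.995, -0.099, 0.003]
contact_force: [0.3, -0.4, 9.2]
width: 0.0086
gripper_force: 33.2
clock: 17.35
position: [0.6424, -0.0866, 0.0733]
ee_rot: [0.0, 0.995, -0.099, 0.003]
contact_force: [1.1, 0.9, 6.7]
width: 0.0082
gripper_force: 33.2
```

```bash
python3 -m inch '[{"claw":-1,"travel":[0.03,-0.006,-0.012],"turn":0},{"claw":-1,"travel":[0.06,-0.012,-0.02],"turn":0},{"claw":-1,"travel":[0.06,-0.012,-0.02],"turn":0}]'
python3 -m inch '[{"claw":-1,"travel":[0,0,-0.015],"turn":0},{"claw":-1,"travel":[0,0,-0.015],"turn":0},{"claw":-1,"travel":[0,0,-0.015],"turn":0}]'
python3 - <<'E'
from h import *
import json
s,im=grab('wrist','w10.png'); print(s['position'],s['contact_force'])
E
```

```text
clock: 17.7
position: [0.6527, -0.0888, 0.0675]
ee_rot: [0.0, 0.995, -0.099, 0.001]
contact_force: [0.4, 0.4, 5.1]
width: 0.0085
gripper_force: 33.1
clock: 18.0
position: [0.6532, -0.0889, 0.067]
ee_rot: [0.0, 0.995, -0.099, 0.002]
contact_force: [-1.9, 0.0, 14.9]
width: 0.0089
gripper_force: 34.7
[ 0.65319073 -0.08888303  0.06703031] [-1.93519142  0.03046462 14.93324286]
```

```bash
cat > blobs.py <<'E'
import sys; from h import *
im=cv2.imread('pics/'+sys.argv[1]); g=cv2.cvtColor(im,cv2.COLOR_BGR2GRAY)
m=(g<110).astype(np.uint8); n,l,st,c=cv2.connectedComponentsWithStats(m)
for i in range(1,n):
    if 60<st[i,4]<1500 and st[i,1]<330: print(c[i].round(1),st[i])
E
for f in w8.png w10.png; do echo $f; python3 blobs.py $f; done
cat >> fit2.py <<'E'
Rq=M0@R.from_euler('zx',[q[4],q[3]]).as_matrix()
def onplane(uv,zb):  # intersect with bracket plane z=zb
    K,T=KT; d=Rq.T@(T[:3,:3]@np.linalg.inv(K)@np.array([*uv,1.])); o=Rq.T@(T[:3,3]-q[:3]); return o+d*(zb-o[2])/d[2]
for uv,z in(((188,219),.04),((219,310),.04),((410,156),.008),((390,259),.008)): print('hole',onplane(uv,z))
def pred(th,g):
    Rr=M0@R.from_euler('x',np.radians(th)).as_matrix(); X=np.array([[33,-27,40],[33,27,40],[-45,-31,8],[-45,31,8]])/1e3
    return proj(KT,(X-g)@Rr.T)
E
python3 fit2.py | grep hole
```

```text
w8.png
[272.  153.2] [221 148  87  37 385]
[409.9 155.9] [401 149  19  15 225]
[233.2 173.1] [227 162  13  23 269]
[511.6 199.6] [499 168  46  73 590]
[561.7 211.1] [538 191  35  40 428]
[186.8 218.6] [172 207  31  24 583]
[579.4 242.2] [565 237  26  12 125]
[509.6 302.8] [501 299  19  12 100]
[218.8 309.8] [207 302  25  16 325]
[437.4 320.1] [431 315  13  11 107]
w10.png
[396.7 214.1] [390 208  14  13 156]
[205.6 242.7] [194 226  22  26 166]
hole [ 0.0402 -0.0249  0.04  ]
hole [0.0395 0.0342 0.04  ]
hole [-0.048  -0.0316  0.008 ]
hole [-0.0473  0.0332  0.008 ]
```

```bash
cat > fit3.py <<'E'
from h import *
import sys
from scipy.optimize import least_squares
np.set_printoptions(precision=4,suppress=True)
p=imaging.camera_params('wrist'); KT=(np.array(p['camera_matrix']),np.array(p['T_tool_cam']))
M0=np.array([[0,-1,0],[-1,0,0],[0,0,-1]]).astype(float)
def fit(X,px):
    f=lambda q:(proj(KT,(X-[q[3],q[0],q[1]])@(M0@R.from_euler('x',q[2]).as_matrix()).T)-px).ravel()
    r=least_squares(f,[0,.068,-.2,-.009]); return r.x[0],r.x[1],np.degrees(r.x[2]),r.x[3],r.fun
A=np.array([[40,-30,40],[40,30,40],[-47.5,-32,8],[-47.5,32,8]])/1e3
print('w8 y,z,tilt,x',*fit(A,np.array([[186.8,218.6],[218.8,309.8],[409.9,155.9],[390,259]])))
print('w10',*fit(A[[0,2]],np.array([[205.6,242.7],[396.7,214.1]])))
E
python3 fit3.py
```

```text
w8 y,z,tilt,x -0.006509811655120297 0.07286188552688651 -31.15373814898942 -0.008942432893068961 [-0.7815 -1.9242 -1.6596 -2.5616  1.5835  4.6008  0.9809 -0.2024]
w10 -0.013242310509902006 0.07853206573014426 -6.692481713571737 -0.008722525833671474 [ 0.  0. -0.  0.]
```

```bash
python3 -m inch '[{"claw":-1,"travel":[0.01,0,-0.02],"turn":0},{"claw":-1,"travel":[0.01,0,-0.02],"turn":0},{"claw":-1,"travel":[0.01,0,-0.02],"turn":0}]'
python3 - <<'E'
from h import *
s,im=grab('wrist','w11.png'); print(s['position'],s['contact_force'])
g=cv2.cvtColor(im,cv2.COLOR_RGB2GRAY)
for u,v in((205,242),(397,214),(215,300),(385,290)):
    print(u,v); print(g[v-24:v+24:4,u-28:u+28:4])
E
```

```text
clock: 18.35
position: [0.6534, -0.0888, 0.0669]
ee_rot: [0.001, 0.995, -0.099, 0.001]
contact_force: [-12.0, 2.0, 35.3]
width: 0.0087
gripper_force: 37.8
[ 0.65335052 -0.08875316  0.06693315] [-11.98026665   1.95561171  35.32490562]
205 242
[[207 206 206 206 207 206 205 206 205 207 206 207 206 206]
 [205 205 206 205 205 206 206 206 206 207 206 207 206 207]
 [206 206 206 206 199 141 110 150 196 206 207 206 206 206]
 [206 207 206 198 114 115 115 116  91 188 206 205 207 207]
 [205 206 205 123 112 112 115 114 116  96 204 206 206 206]
 [206 207 205 114 114 113 111 115 113 104 143 206 207 206]
 [206 206 207 125 113 112 111 113 112 105 198 206 205 206]
 [207 206 206 187 111 109 103 104 101 112 191 189 200 205]
 [205 206 207 206 173 109 100 103  99 189 190 188 189 189]
 [207 206 206 205 193 187 187 166 181 191 189 188 188 190]
 [206 205 206 206 203 188 191 188 187 190 188 189 189 189]
 [207 205 205 206 205 188 192 189 188 189 189 190 188 190]]
397 214
[[201 201 199 199 200 200 200 199 200 201 199 199 201 200]
 [197 196 197 197 197 197 196 197 196 197 196 199 200 200]
 [160 164 165 167 168 1
[... 1301 characters left out ...]
4 195 191 190 190 193 191 193 193 188 189 187 180]
 [189 193 195 192 189 190 192 191 194 192 188 188 187 179]
 [189 192 194 192 189 190 193 191 194 192 187 188 187 176]
 [189 189 194 191 189 189 193 190 194 191 188 188 188 177]
 [120 120 169 185 190 139 181 173 142 185 188 188 188 188]
 [118 121 120 134 119 119 121 117 120 119 178 173 185 185]
 [116 120 122 119 119 119 119 120 121 118 115 118 136 140]
 [101 106 120 117 117 119 119 118 121 118 119 133 143 138]
 [ 49  48  83 118 114 119 120 118 123 145 143 143 144 150]
 [ 43  42  46 105 119 122 132 142 147 143 143 142 143 149]
 [ 44  44  40  90 146 145 145 145 149 144 142 141 141 147]
 [ 39  44  41  49 143 144 146 145 148 142 144 144 140 147]]
```

```bash
python3 - <<'E'
from h import *
from scipy.optimize import least_squares
p=imaging.camera_params('wrist'); KT=(np.array(p['camera_matrix']),np.array(p['T_tool_cam']))
M0=np.array([[0,-1,0],[-1,0,0],[0,0,-1]]).astype(float)
A=np.array([[40,-30,40],[-47.5,-32,8]])/1e3; px=np.array([[201,241],[397,214]])
for th in (0,-3):
  r=least_squares(lambda q:(proj(KT,(A-[q[0],q[1],.0669])@(M0@R.from_euler('zx',[q[2],np.radians(th)]).as_matrix()).T)-px).ravel(),[-.009,0,0]); print(th,r.x,r.fun)
E
python3 -m inch '[{"claw":-1,"travel":[0,0,0.03],"turn":0},{"claw":-1,"travel":[0,0,0.15],"turn":0},{"claw":-1,"travel":[0,0,0.4],"turn":0},{"claw":-1,"travel":[0,0,0.6],"turn":0},{"claw":-1,"travel":[0,0,0.6],"turn":0}]'
python3 - <<'E'
from h import *
s,im=grab('wrist','w12.png'); print(s['position'],s['contact_force'])
g=cv2.cvtColor(im,cv2.COLOR_RGB2GRAY)
m=(g<130).astype(np.uint8); n,l,st,c=cv2.connectedComponentsWithStats(m)
for i in range(1,n):
    if 60<st[i,4]<1500 and st[i,1]<330: print(c[i].round(1),st[i])
E
```

```text
0 [-0.00808236 -0.00421614  0.02702916] [-2.72559824  0.37547083  3.239991    0.02136596]
-3 [-0.0085129  -0.00623527  0.00699928] [-3.53123825  0.48038418  4.19969775  0.16377491]
clock: 18.9
position: [0.6573, -0.0894, 0.1857]
ee_rot: [0.001, 0.995, -0.099, 0.006]
contact_force: [1.2, -0.2, -2.7]
width: 0.0084
gripper_force: 32.1
[ 0.65733701 -0.08942888  0.18570411] [ 1.16233112 -0.22785441 -2.67370356]
[320.6 200.5] [310 167  20  44 276]
[396.7 213.9] [390 207  15  15 186]
[201.6 238.5] [189 226  26  26 543]
[360.6 227.5] [331 226  62   5 243]
[161.3 269.2] [153 257  15  30  68]
[556.1 275.2] [534 265  41  19 430]
```

```bash
python3 -m inch '[{"claw":-1,"travel":[-0.2,-0.05,0],"turn":0},{"claw":-1,"travel":[-0.45,-0.1,0],"turn":0},{"claw":-1,"travel":[-0.7,-0.15,0],"turn":0},{"claw":-1,"travel":[-0.9,-0.2,0],"turn":0},{"claw":-1,"travel":[-1,-0.21,-0.1],"turn":0}]'
python3 -m inch '[{"claw":-1,"travel":[0,0,-0.15],"turn":0},{"claw":-1,"travel":[0,0,-0.25],"turn":0},{"claw":-1,"travel":[0,0,-0.25],"turn":0},{"claw":-1,"travel":[0,0,-0.25],"turn":0}]'
python3 - <<'E'
from h import *
import json
np.set_printoptions(linewidth=200,precision=4,suppress=True)
s,im=grab('wrist','w13.png'); print(s['position'],s['ee_rot'],s['contact_force'])
json.dump({k:np.array(s[k]).tolist() for k in('position','ee_rot')},open('w13.json','w'))
KT=cam('wrist',s); c=np.array([.4537,-.123]); u=np.array([.198,.980]); t=np.array([.98,-.198])
print('rim proj',proj(KT,[[*(c+a*u+b*t),.024] for a,b in((.06,.048),(-.06,.048),(-.06,-.048),(-.056,0),(-.06,0))]))
p=np.array(s['position']); 
foot=lambda x,y,z:[*(p[:2]+(x+.009)*u-(y+.0042)*t),p[2]-.0669+z]
print('foot proj',proj(KT,[foot(-.0545,-.041,.008),foot(-.0545,.041,.008),foot(-.0545,0,.008),foot(-.0475,-.032,.008)]))
g=cv2.cvtColor(im,cv2.COLOR_RGB2GRAY)
for v in (200,230,250): print(v,g[v,380:480:2])
for x in (365,385,400): print('col',x,g[130:220:2,x])
E
```

```text
clock: 19.45
position: [0.4495, -0.1306, 0.1588]
ee_rot: [0.0, 0.995, -0.1, -0.001]
contact_force: [0.9, 0.1, -3.8]
width: 0.0083
gripper_force: 31.9
clock: 19.85
position: [0.4526, -0.1301, 0.1085]
ee_rot: [-0.001, 0.995, -0.099, -0.002]
contact_force: [0.7, -0.3, -2.4]
width: 0.0083
gripper_force: 31.9
[ 0.4526 -0.1301  0.1085] [-0.0005  0.9951 -0.0991 -0.0017] [ 0.6552 -0.3399 -2.4351]
rim proj [[192.6007 168.0901]
 [419.6616 168.4626]
 [408.1558 331.3367]
 [406.4451 254.7257]
 [413.5669 254.7385]]
foot proj [[415.8972 197.2762]
 [405.259  350.5058]
 [410.2755 278.2501]
 [399.9852 215.8516]]
200 [187 188 188 187 187 187 188 190 187 184 182 184 183 183 183 183 179 152 140 190 195 195 195 195 195 194 194 194 193 195 195 194 194 194 194 194 194 194 193 195 193 194 193 194 193 194 194 193 192
 194]
230 [182 181 182 181 181 181 183 177 173 183 184 184 184 183 183 182 155 141 192 195 194 194 196 195 195 196 195 195 194 194 194 194 193 194 195 195 195 195 195 195 195 194 194 195 193 193 195 194 194
 195]
250 [188 189 186 187 187 192 190 188 186 184 184 184 183 183 184 165 135 196 203 202 203 204 203 203 203 204 204 203 202 203 203 202 203 203 203 203 203 196 195 195 194 194 195 194 195 194 194 194 194
 194]
col 365 [198 199 198 198 198 197 197 198 196 198 197 197 196 197 196 196 195 184 109  91 116 128 111  85  94 118 123 123 122 121 121 113 144 181 189 188 190 189 188 189 190 189 191 189 190]
col 385 [197 197 197 197 197 197 197 198 195 196 195 195 195 195 196 195 196 191 120  88 119 127 112  91  79  87 117 123 123 122 122 115 143 181 189 190 190 189 189 189 188 188 188 188 187]
col 400 [197 197 197 196 197 196 197 195 196 195 195 196 196 195 196 195 194 191 119  92 116 126 110  92  93 112 110 110 117 120 119 111 139 177 181 182 175 120  97  94  97  98  97  95 124]
```

```bash
python3 -m inch '[{"claw":-1,"travel":[0.017,-0.009,0],"turn":0},{"claw":-1,"travel":[0.017,-0.009,0],"turn":0},{"claw":-1,"travel":[0.017,-0.009,-0.04],"turn":0},{"claw":-1,"travel":[0.017,-0.009,-0.06],"turn":0},{"claw":-1,"travel":[0.017,-0.009,-0.06],"turn":0}]'
```

```text
clock: 20.4
position: [0.4562, -0.1319, 0.0971]
ee_rot: [-0.0, 0.995, -0.099, -0.001]
contact_force: [-0.3, 0.6, -2.6]
width: 0.0084
gripper_force: 31.9
```

```bash
python3 -m inch '[{"claw":-1,"travel":[0,0,-0.02],"turn":0},{"claw":-1,"travel":[0,0,-0.04],"turn":0},{"claw":-1,"travel":[0,0,-0.05],"turn":0},{"claw":-1,"travel":[0,0,-0.05],"turn":0}]'
```

```text
clock: 20.8
position: [0.4564, -0.1321, 0.0877]
ee_rot: [-0.0, 0.995, -0.099, -0.001]
contact_force: [-1.5, 0.5, -2.8]
width: 0.0083
gripper_force: 32.1
```

Foot is 3 mm below the rim without contact; continuing.

```bash
python3 -m inch '[{"claw":-1,"travel":[0,0,-0.02],"turn":0},{"claw":-1,"travel":[0,0,-0.04],"turn":0},{"claw":-1,"travel":[0,0,-0.05],"turn":0},{"claw":-1,"travel":[0,0,-0.05],"turn":0}]'
python3 -m inch '[{"claw":-1,"travel":[0,0,-0.02],"turn":0},{"claw":-1,"travel":[0,0,-0.03],"turn":0},{"claw":-1,"travel":[0,0,-0.03],"turn":0}]'
```

```text
clock: 21.2
position: [0.4565, -0.1321, 0.0771]
ee_rot: [-0.0, 0.995, -0.099, -0.001]
contact_force: [-1.9, 0.3, -4.8]
width: 0.0087
gripper_force: 31.9
clock: 21.5
position: [0.457, -0.1323, 0.0718]
ee_rot: [0.0, 0.995, -0.099, -0.0]
contact_force: [-3.1, 0.5, -2.5]
width: 0.0081
gripper_force: 32.2
```

```bash
python3 -m inch '[{"claw":-1,"travel":[0,0,-0.01],"turn":0},{"claw":-1,"travel":[0,0,-0.01],"turn":0}]'
python3 -m inch '[{"claw":-1,"travel":[0,0,-0.01],"turn":0},{"claw":-1,"travel":[0,0,-0.01],"turn":0}]'
```

```text
clock: 21.7
position: [0.4582, -0.1326, 0.0708]
ee_rot: [0.0, 0.995, -0.099, 0.001]
contact_force: [-1.1, 1.7, 5.6]
width: 0.0084
gripper_force: 33.4
clock: 21.9
position: [0.4583, -0.1326, 0.0708]
ee_rot: [0.0, 0.995, -0.099, 0.002]
contact_force: [-5.5, 3.4, 21.3]
width: 0.0082
gripper_force: 35.9
```

```bash
python3 -m inch '[{"claw":-1,"travel":[0,0,0.008],"turn":0},{"claw":-0.3,"travel":[0,0,0.008],"turn":0},{"claw":-0.3,"travel":[0,0,0.008],"turn":0},{"claw":-0.3,"travel":[0,0,0.008],"turn":0}]'
python3 -m inch '[{"claw":-0.3,"travel":[0,0,0.15],"turn":0},{"claw":-0.3,"travel":[0,0,0.4],"turn":0},{"claw":-0.3,"travel":[-0.1,0,0.6],"turn":0},{"claw":-0.3,"travel":[-0.2,0.03,0.65],"turn":0},{"claw":-0.3,"travel":[-0.2,0.03,0.65],"turn":0}]'
python3 -m inch '[{"claw":0.2,"travel":[0,0,0],"turn":0},{"claw":0.2,"travel":[0,0,0],"turn":0}]'
python3 - <<'E'
from h import *
import json
np.set_printoptions(linewidth=200,precision=4,suppress=True)
s,im=grab('wrist','w14.png'); print(s['position'],s['ee_rot'],s['contact_force'])
json.dump({k:np.array(s[k]).tolist() for k in('position','ee_rot')},open('w14.json','w'))
KT=cam('wrist',s); c=np.array([.4537,-.123]); u=np.array([.198,.980]); t=np.array([.98,-.198])
f=lambda x,y,z:[*(c+(x+.0008)*u-y*t),.004+z]
X=[f(.04,-.03,.04),f(.04,.03,.04),f(-.0475,-.032,.008),f(-.0475,.032,.008)]
print('pred holes',proj(KT,X))
g=cv2.cvtColor(im,cv2.COLOR_RGB2GRAY)
m=(g<130).astype(np.uint8); n,l,st,cc=cv2.connectedComponentsWithStats(m)
for i in range(1,n):
    if 60<st[i,4]<1500 and st[i,1]<330: print(cc[i].round(1),st[i])
E
```

```text
clock: 22.3
position: [0.4577, -0.1327, 0.0694]
ee_rot: [0.0, 0.995, -0.099, 0.001]
contact_force: [-0.4, -0.1, 0.3]
width: 0.0299
gripper_force: 0.0
clock: 22.8
position: [0.4161, -0.1261, 0.2013]
ee_rot: [0.001, 0.995, -0.099, 0.001]
contact_force: [0.5, 0.1, -0.3]
width: 0.03
gripper_force: 0.0
clock: 23.0
position: [0.4174, -0.1264, 0.1985]
ee_rot: [-0.0, 0.995, -0.099, -0.0]
contact_force: [0.2, -0.3, -0.2]
width: 0.0513
gripper_force: 0.0
[ 0.4174 -0.1264  0.1985] [-0.0002  0.9951 -0.0991 -0.0004] [ 0.2001 -0.3201 -0.2087]
pred holes [[245.1998 132.9776]
 [249.2628 217.8427]
 [366.7086 129.904 ]
 [364.0127 211.6251]]
[365.1 125.3] [361 121   9   9  63]
[248.1 129.6] [242 123  14  15 159]
[523.2 172.4] [510 136  49  80 787]
[574.1 180.6] [551 157  36  45 628]
[ 33.  185.1] [  0 176  78  18 160]
[591.2 212.8] [575 207  30  13 153]
[252.1 215.1] [246 209  13  13 137]
```

```bash
python3 - <<'E'
from h import *
np.set_printoptions(precision=4,suppress=True)
import json
s=json.load(open('w14.json')); KT=cam('wrist',s)
a=ray(KT,[[248.1,129.6],[252.1,215.1]],.044)[:,:2]; b=ray(KT,[[365.1,125.3]],.012)[:,:2]
print(a,b); v=a[0]-a[1]; ang=np.degrees(np.arctan2(v[1],v[0])); print('across ang',ang)
m=a.mean(0); x=np.array([-v[1],v[0]])/np.linalg.norm(v); print('origin',m-.04*x, 'foot pt',m-.074*x)
print('qpos',get_state()['qpos'])
E
python3 -m inch '[{"claw":0.5,"travel":[-0.05,0.25,0],"turn":0.047},{"claw":0.5,"travel":[-0.05,0.5,0],"turn":0.094},{"claw":0.5,"travel":[-0.05,0.7,0],"turn":0.141},{"claw":0.5,"travel":[0,0.9,0],"turn":0.188},{"claw":0.5,"travel":[0,1,0],"turn":0.235}]'
python3 -m inch '[{"claw":0.5,"travel":[0,0.2,0],"turn":0.047},{"claw":0.5,"travel":[0,0.4,0],"turn":0.094},{"claw":0.5,"travel":[0,0.6,0],"turn":0.141},{"claw":0.5,"travel":[0,0.6,0],"turn":0.188},{"claw":0.5,"travel":[0,0.6,0],"turn":0.235}]'
python3 -m inch '[{"claw":0.5,"travel":[0,0,0],"turn":0.03},{"claw":0.5,"travel":[0,0,0],"turn":0.03}]'
python3 - <<'E'
from h import *
import json
np.set_printoptions(linewidth=200,precision=4,suppress=True)
s,im=grab('wrist','w15.png'); print(s['position'],s['ee_rot'],s['qpos'])
q=s['ee_rot'];M=R.from_quat([q[1],q[2],q[3],q[0]]).as_matrix();print('tool x ang',np.degrees(np.arctan2(M[1,0],M[0,0])))
KT=cam('wrist',s); print('pred',proj(KT,[[.425,.245,.046],[.425,.245,0]]))
g=cv2.cvtColor(im,cv2.COLOR_RGB2GRAY)
m=(g<60).astype(np.uint8); n,l,st,cc=cv2.connectedComponentsWithStats(m)
for i in range(1,n):
    if st[i,4]>150: print(cc[i].round(1),st[i])
E
```

```text
[[ 0.493  -0.0915]
 [ 0.434  -0.0796]] [[ 0.4794 -0.1745]]
across ang -11.366312176226122
origin [ 0.4556 -0.1248] foot pt [ 0.4489 -0.1581]
qpos [-0.4539  0.1056  1.8639 -0.      1.1736  1.3155]
clock: 23.55
position: [0.4181, 0.0765, 0.1986]
ee_rot: [-0.001, 0.963, 0.271, 0.0]
contact_force: [0.2, -0.5, 0.6]
width: 0.0644
gripper_force: 0.0
clock: 24.05
position: [0.4171, 0.1953, 0.198]
ee_rot: [-0.0, 0.8, 0.6, -0.001]
contact_force: [-0.6, -0.6, 0.4]
width: 0.064
gripper_force: 0.0
clock: 24.25
position: [0.4171, 0.1941, 0.1982]
ee_rot: [-0.0, 0.774, 0.634, -0.001]
contact_force: [0.1, -0.1, 0.6]
width: 0.0641
gripper_force: 0.0
[0.4171 0.1941 0.1982] [-0.0004  0.7736  0.6337 -0.0009] [ 0.2841  0.1422  1.8198 -0.      1.1816  0.4822]
tool x ang 78.64889106733861
pred [[315.2136 152.3696]
 [315.8635 148.8773]]
[73.3 40.1] [   0   19  156   44 1773]
[305.8 409.2] [    0   272   640   208 70189]
```

Run:
```python
from h import *
im=cv2.imread('pics/w15.png'); g=cv2.cvtColor(im,cv2.COLOR_BGR2GRAY)
print(g[100:210:6,260:380:6])
for t in(75,100,130):
  m=(g<t).astype(np.uint8); n,l,st,cc=cv2.connectedComponentsWithStats(m)
  for i in range(1,n):
    if st[i,4]>200 and st[i,1]<270: print(t,cc[i].round(1),st[i])
```

```text
[[215 213 214 215 215 215 215 214 214 214 215 215 215 215 216 215 214 215
  215 214]
 [215 215 215 214 215 215 215 214 215 214 215 215 216 214 215 214 215 215
  214 215]
 [214 216 214 215 214 214 215 215 215 214 215 214 215 215 215 215 214 215
  216 214]
 [214 215 214 216 214 215 215 215 215 215 215 215 215 215 215 215 215 215
  216 214]
 [214 215 216 215 215 215 214 201  98  76  75 118 214 215 215 215 214 215
  215 216]
 [216 215 216 215 214 189 167  74  75  73  76  79  79 216 215 215 215 216
  216 216]
 [215 215 216 215 214 168  88  75  74  75  79  74  82 171 215 215 215 215
  215 216]
 [216 216 215 216 215 167  76  73  74  75  75  79  79  87 215 216 214 215
  216 215]
 [215 215 215 216 214 168  74  75  76  77  75  75  74  89 215 215 216 215
  215 216]
 [215 215 215 215 215 171  87  74  76  78  75  74  75 160 215 216 216 216
  216 216]
 [215 216 215 215 216 213 168  71  72  74  73  75  79 213 217 216 216 216
  215 216]
 [215 215 216 215 216 215 215 210  90  75  73 112 213 215 216 216 215 217
  216 216]
 [215 216 216 215 215 216 215 215 216 216 215 215 216 216 215 215 216 216
  217 
[... 521 characters left out ...]
6.5 15.1] [   0    0  150   44 3976]
75 [77.4 39.1] [   0   16  158   48 2054]
75 [313.3 151.8] [295 128  43  40 560]
75 [279.3 385.4] [    0   191   640   289 84885]
100 [59.6 15.6] [   0    0  153   46 4310]
100 [77.5 39. ] [   0   15  159   50 2423]
100 [35.8 90.2] [   0   67   76   43 1540]
100 [522.4 150.6] [ 514   83   16  138 1572]
100 [ 78.  107.2] [ 60  96  33  25 342]
100 [ 33.1 132.2] [ 14 109  45  60 810]
100 [316.2 145.1] [ 294  123   45   45 1606]
100 [267.3 375.9] [    0   184   640   296 94787]
130 [218.1 301.5] [     0      0    640    480 145225]
130 [596.5  32.9] [594   0   6  68 274]
130 [518.8 151.1] [ 506   81   26  142 2959]
130 [316.1 145.1] [ 293  122   47   47 1692]
```

```bash
python3 - <<'E'
from h import *
s=get_state(); print(s['position'],ray(cam('wrist',s),[[316.2,145.1]],.044))
E
python3 -m inch '[{"claw":0.5,"travel":[0.02,0.15,0],"turn":0},{"claw":0.5,"travel":[0.04,0.272,-0.1],"turn":0},{"claw":0.5,"travel":[0.04,0.272,-0.3],"turn":0},{"claw":0.5,"travel":[0.04,0.272,-0.5],"turn":0},{"claw":0.5,"travel":[0.04,0.272,-0.6],"turn":0}]'
python3 -m inch '[{"claw":0.5,"travel":[0,0,-0.1],"turn":0},{"claw":0.5,"travel":[0,0,-0.17],"turn":0},{"claw":0.5,"travel":[0,0,-0.17],"turn":0}]'
```

```text
[0.41713784 0.19390765 0.1984149 ] [[0.42675274 0.24940647 0.044     ]]
clock: 24.8
position: [0.4231, 0.2474, 0.076]
ee_rot: [-0.001, 0.774, 0.633, -0.003]
contact_force: [0.0, -0.3, -0.6]
width: 0.064
gripper_force: 0.0
clock: 25.1
position: [0.4236, 0.2473, 0.0432]
ee_rot: [-0.001, 0.774, 0.633, -0.003]
contact_force: [-1.0, -0.1, -0.1]
width: 0.064
gripper_force: 0.0
```

```bash
python3 -m inch '[{"claw":0.5,"travel":[0.01,0.005,-0.03],"turn":0},{"claw":-0.1,"travel":[0.01,0.005,-0.03],"turn":0},{"claw":-1,"travel":[0.01,0.005,-0.03],"turn":0},{"claw":-1,"travel":[0.01,0.005,-0.03],"turn":0},{"claw":-1,"travel":[0.01,0.005,-0.03],"turn":0}]' 25
python3 -m inch '[{"claw":-1,"travel":[0,0,0],"turn":0},{"claw":-1,"travel":[0,0,0],"turn":0}]'
```

```text
clock: 25.6
position: [0.4275, 0.2493, 0.0401]
ee_rot: [0.0, 0.774, 0.634, 0.001]
contact_force: [1.0, 0.2, 2.1]
width: 0.0311
gripper_force: 24.9
clock: 25.8
position: [0.4275, 0.2494, 0.0401]
ee_rot: [0.0, 0.774, 0.634, 0.001]
contact_force: [-0.4, -0.7, 5.2]
width: 0.0308
gripper_force: 25.1
```

```bash
python3 -m inch '[{"claw":-1,"travel":[0,0,0.2],"turn":0},{"claw":-1,"travel":[0,0,0.45],"turn":0},{"claw":-1,"travel":[0,-0.15,0.65],"turn":0},{"claw":-1,"travel":[0,-0.35,0.8],"turn":0},{"claw":-1,"travel":[0,-0.55,0.9],"turn":0}]'
python3 -m inch '[{"claw":-1,"travel":[0,-0.25,0],"turn":0},{"claw":-1,"travel":[0,-0.5,0],"turn":0},{"claw":-1,"travel":[0,-0.75,0],"turn":0},{"claw":-1,"travel":[0,-1,0],"turn":0},{"claw":-1,"travel":[0,-1,0],"turn":0}]'
python3 -m inch '[{"claw":-1,"travel":[0.1,-0.25,0],"turn":0},{"claw":-1,"travel":[0.1,-0.49,-0.1],"turn":0},{"claw":-1,"travel":[0.1,-0.49,-0.2],"turn":0},{"claw":-1,"travel":[0.1,-0.49,-0.25],"turn":0},{"claw":-1,"travel":[0.1,-0.49,-0.25],"turn":0}]'
```

```text
clock: 26.3
position: [0.4273, 0.1383, 0.2217]
ee_rot: [0.001, 0.773, 0.634, 0.001]
contact_force: [0.3, -0.4, -1.5]
width: 0.0312
gripper_force: 25.3
clock: 26.8
position: [0.4269, -0.0668, 0.2193]
ee_rot: [0.001, 0.776, 0.63, -0.001]
contact_force: [-0.3, 0.1, -0.8]
width: 0.0307
gripper_force: 25.3
clock: 27.3
position: [0.4454, -0.1573, 0.1677]
ee_rot: [-0.003, 0.774, 0.634, -0.001]
contact_force: [-0.0, 0.2, -0.3]
width: 0.031
gripper_force: 25.3
```

Run:
```python
from h import *
np.set_printoptions(precision=4,suppress=True)
s,im=grab('wrist','w16.png'); KT=cam('wrist',s); p=np.array(s['position']); print(p)
c=np.array([.4537,-.123]);u=np.array([.198,.980]); t=np.array([.98,-.198])
print('pred holes',proj(KT,[[*(c+.04*u+k*t),.044] for k in(.03,-.03)]))
g=cv2.cvtColor(im,cv2.COLOR_RGB2GRAY)
m=(g<130).astype(np.uint8); n,l,st,cc=cv2.connectedComponentsWithStats(m)
for i in range(1,n):
    if 60<st[i,4]<900 and st[i,1]<330 and 180<cc[i][0]<460: print(cc[i].round(1),st[i],ray(KT,[cc[i]],.044))
# eyepiece in hand: dark blob extents between fingers
print(g[180:330:8,270:376:6])
```

```text
[ 0.4454 -0.1573  0.1677]
pred holes [[370.7664 115.9625]
 [271.9337 115.8169]]
[275.4 118.3] [268 111  16  16 200] [[ 0.434  -0.0797  0.044 ]]
[374.5 118.3] [367 111  16  16 194] [[ 0.493  -0.0915  0.044 ]]
[324.6 193. ] [292 189  67   9 467] [[ 0.4545 -0.1304  0.044 ]]
[368.7 237.3] [365 233   9   9  64] [[ 0.4773 -0.1649  0.044 ]]
[[216 215 215 215 216 216 216 215 215 216 216 215 217 216 216 215 216 217]
 [215 214 215 174 207 192 155 193 166 167 193 193 193 184 197 216 216 216]
 [155 209 174 157 113 115 112 113 101  93  95 115 115 115 118 175 216 217]
 [124 128 128 197 215 215 216 215 215 215 217 215 216 216 215 211 212 215]
 [121 127 128 126 179 197 197 201 199 199 199 199 202 202 199 201 210 216]
 [147 141 131 125 127 130 132 131 132 132 131 131 190 205 148 198 203 204]
 [142 157 158 150 133 157 153 137 128 128 130 131 201 205 129 198 205 205]
 [131  91  77 147 128 157 134 134 130 130 130 129 167 203 204 198 107 112]
 [102 126 124 124 126 135 175 196 125 133 150 128 191 196 197 198 195 196]
 [ 68  69  67  69  64  69  69  69  67  70  70  69  71  70  74  73  76  77]
 [114 157 157 158 165 165 166 150 105 145 167 167 167 167 150 151 153 152]
 [214 206 206 208 207 132  70  74  64  68  73 134 206 207 207 207 207 208]
 [214 214 214 214 136  42  42  41  41  40  44  43  53 206 207 207 208 208]
 [114  96 214  43  41  39  44  41  46  44  41  43  42  44 188 126 110 113]
 [ 84  45  49  41  39  41  36  40  38  37  37  40  40  41  41  55  55  85]
 [ 53  42  40  40  36  37  38  38  32  37  35  38  36  39  40  42  46  85]
 [ 46  39  33  36  38  38  33  33  35  34  35  33  38  35  34  35  41  74]
 [ 45  35  36  38  38  30  31  36  37  35  36  34  35  31  34  37  37  45]
 [ 41  36  35  34  30  32  30  29  28  32  34  33  29  31  36  30  36  38]]
```

```bash
python3 -m inch '[{"claw":-1,"travel":[0.018,0,0],"turn":0},{"claw":-1,"travel":[0.018,0,-0.1],"turn":0},{"claw":-1,"travel":[0.018,0,-0.2],"turn":0},{"claw":-1,"travel":[0.018,0,-0.2],"turn":0},{"claw":-1,"travel":[0.018,0,-0.2],"turn":0}]'
```

```text
clock: 27.85
position: [0.4513, -0.1584, 0.1304]
ee_rot: [0.001, 0.773, 0.634, 0.0]
contact_force: [0.6, 0.0, 0.7]
width: 0.0308
gripper_force: 25.3
```

```bash
python3 -m inch '[{"claw":-1,"travel":[-0.01,0.003,0],"turn":0},{"claw":-1,"travel":[-0.01,0.003,-0.1],"turn":0},{"claw":-1,"travel":[-0.01,0.003,-0.18],"turn":0},{"claw":-1,"travel":[-0.01,0.003,-0.25],"turn":0},{"claw":-1,"travel":[-0.01,0.003,-0.28],"turn":0}]'
python3 -m inch '[{"claw":-1,"travel":[0,0,-0.03],"turn":0},{"claw":-1,"travel":[0,0,-0.06],"turn":0},{"claw":-1,"travel":[0,0,-0.08],"turn":0},{"claw":-1,"travel":[0,0,-0.08],"turn":0}]'
```

```text
clock: 28.35
position: [0.4486, -0.1582, 0.0735]
ee_rot: [0.0, 0.774, 0.634, 0.0]
contact_force: [0.4, -0.4, -1.3]
width: 0.0309
gripper_force: 25.3
clock: 28.75
position: [0.4484, -0.1583, 0.0572]
ee_rot: [-0.0, 0.774, 0.634, -0.0]
contact_force: [-0.1, -0.7, -1.0]
width: 0.0309
gripper_force: 25.3
```

```bash
python3 -m inch '[{"claw":-1,"travel":[0,0,-0.012],"turn":0},{"claw":-1,"travel":[0,0,-0.02],"turn":0},{"claw":-1,"travel":[0,0,-0.02],"turn":0}]'
python3 -m inch '[{"claw":-1,"travel":[0,0,-0.007],"turn":0},{"claw":-1,"travel":[0,0,-0.007],"turn":0}]'
```

```text
clock: 29.05
position: [0.4485, -0.1583, 0.0534]
ee_rot: [-0.0, 0.774, 0.634, 0.0]
contact_force: [-0.8, 0.4, -0.4]
width: 0.0313
gripper_force: 25.3
clock: 29.25
position: [0.4488, -0.1584, 0.0522]
ee_rot: [0.0, 0.774, 0.634, 0.0]
contact_force: [-0.2, -0.2, -0.2]
width: 0.0308
gripper_force: 25.4
```

```bash
python3 -m inch '[{"claw":-1,"travel":[0,0,-0.006],"turn":0},{"claw":-1,"travel":[0,0,-0.006],"turn":0}]'
```

```text
clock: 29.45
position: [0.4488, -0.1584, 0.052]
ee_rot: [0.0, 0.774, 0.634, 0.0]
contact_force: [-2.6, 1.2, 10.2]
width: 0.0312
gripper_force: 26.1
```

```bash
python3 -m inch '[{"claw":-0.1,"travel":[0,0,0.005],"turn":0},{"claw":0.2,"travel":[0,0,0.005],"turn":0},{"claw":0.2,"travel":[0,0,0.005],"turn":0},{"claw":0.2,"travel":[0,0,0.15],"turn":0},{"claw":0.2,"travel":[0,0,0.35],"turn":0}]'
python3 -m inch '[{"claw":0.2,"travel":[0,0,0.25],"turn":0},{"claw":0.2,"travel":[0,-0.2,0.4],"turn":0},{"claw":0.2,"travel":[0,-0.35,0.4],"turn":0},{"claw":0.2,"travel":[0,-0.35,0.4],"turn":0},{"claw":0.2,"travel":[0,-0.35,0.4],"turn":0}]'
python3 - <<'E'
from h import *
np.set_printoptions(precision=4,suppress=True)
s,im=grab('wrist','w17.png'); KT=cam('wrist',s); print(s['position'])
g=cv2.cvtColor(im,cv2.COLOR_RGB2GRAY)
P=np.array([[.449,-.1575,.058],[.449,-.1575,.012],[.434,-.0797,.044],[.493,-.0915,.044]]); print('pred',proj(KT,P))
for t in(60,85,130):
  m=(g<t).astype(np.uint8); n,l,st,cc=cv2.connectedComponentsWithStats(m)
  for i in range(1,n):
    if 60<st[i,4]<4000 and st[i,1]<300 and 200<cc[i][0]<460: print(t,cc[i].round(1),st[i],ray(KT,[cc[i]],.058 if t<100 else .044))
E
```

```text
clock: 29.95
position: [0.4469, -0.1574, 0.1196]
ee_rot: [-0.003, 0.774, 0.634, -0.001]
contact_force: [0.1, -1.0, 1.3]
width: 0.0511
gripper_force: 0.0
clock: 30.45
position: [0.4481, -0.2283, 0.2003]
ee_rot: [-0.001, 0.774, 0.633, 0.0]
contact_force: [0.4, 0.5, 0.1]
width: 0.051
gripper_force: 0.0
[ 0.4481 -0.2283  0.2003]
pred [[298.3319 125.5169]
 [301.4743 125.9496]
 [250.8874   6.8503]
 [344.7384   6.6205]]
85 [240.  125.5] [238  93   6  61 131] [[ 0.4115 -0.1499  0.058 ]]
85 [298.4 127.6] [ 276  103   46   51 1804] [[ 0.4488 -0.1588  0.058 ]]
130 [250.9   7. ] [243   0  16  16 209] [[ 0.434  -0.0798  0.044 ]]
130 [344.7   6.8] [337   0  16  16 202] [[ 0.493  -0.0916  0.044 ]]
130 [361.3 193.2] [354 159  18  70 151] [[ 0.483  -0.2123  0.044 ]]
130 [294.9 289.4] [262 281  69  27 438] [[ 0.4198 -0.2761  0.044 ]]
```

```bash
python3 -c "
from rig import ticket; print(ticket.sign_off())"
```

```text
the job is handed in; nothing more can be done
None
```

The carton, bracket and eyepiece are packed in the tray and the job is handed in at about 30.5 s; no verdict came back, but the last image showed the bracket unmoved and the eyepiece upright on its foot, with the carton hidden under the arm.

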